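Set the air shutter's lever to the yellow peg and clamp it

ROBOT

A 7-joint arm with a two-finger parallel gripper is mounted at the origin on the work surface; the furniture and walls round the work are solid. World frame = base frame: x ahead of the robot, y to its left, z up, the work surface at z = 0. Lengths are in m, angles in rad, forces in N, time in s.
With the tool pointing down it reaches from about 0.35 to 0.9 m from the base axis. Payload 8.1 kg.
Tool frame: the origin (TCP) lies between the finger pads; the fingertips stand 8 mm ahead of it and the grasp point (between the pads) lies 11 mm behind it (arm.tcp_to_tips is the distance from the TCP to the fingertips, in m); z points along the fingers, x is the direction in which the jaws open and shut, and the axes are right-handed (so a half turn about z gives the same grasp; the last joint's range is limited). The gripper opens to 92 mm and grips with 3 to 60 N. Pads are 19 mm wide; open, the fingers measure 130 mm over their backs; the gripper's body (75 mm by 190 mm) begins 47 mm behind the grasp point.
Start: joints at [1.146, 0.434, 0.025, 1.573, -0.012, 1.134, -0.075], TCP at [0.198, -0.593, 0.235] pointing down, gripper open.
Joint ranges: [-2.62, 2.62], [-0.44, 2.09], [-1.27, 1.32], [0.08, 2.57], [-1.32, 4.46], [0.12, 2], [-2.74, 2.74]. Speed limits (rad/s): [2.22, 2.22, 3.01, 3.01, 3.14, 3.14, 3.14].

INTERFACE

Orientations are given as a rotation vector (axis times angle).
In Python, from cell import arm, eyes gives the robot as it stands.
- The arm moves only by the tool play_rows, never from a script. Its argument "rows" is a list of rows, each a list of 3 entries, a list of its own where there are three numbers: the shift along the tool's x, y, z each as a share of 50 cm, from -1 to 1, then the turn, a rotation vector about the tool's x, y, z each as a share of 60 degrees, from -1 to 1, then the opening, from -1 (shut) to 1 (fully open), so that 0 is half open. In form: [[[dx, dy, dz], [ax, ay, az], grip], ...]. A call has 1 to 10 rows; each row is the pose to reach, as a shift and turn from the pose commanded when the call began, along the tool's axes at that moment; what a row does not reach only later rows make up. A row lasts 1/10 s, in which the tool goes at most 50 mm and 8.59 degrees, less where a joint would pass 70% of its speed; a pose out of reach is approached as far as the arm can. A call with a number of a shift or a turn outside -1 to 1 is refused whole. A call with a gripper value outside its range is refused whole. The fingers move at their own pace and stop on an object; "newtons" is the grip in N (left out, the last holds). Time passes only in rows, so rows that repeat a pose let the fingers close. It gives the time, the measured TCP pose, the force and the opening at its end, in the units of the state.
- arm.observe(): the state, without advancing time (a new reading comes with each control period).
- eyes.get_image(name): name is "scene" or "top" or "wrist"; returns (picture, depth): 420x560x3 uint8, red, green, blue; 420x560 float32, m along the optical axis (not along the pixel's ray), 0 where there is no reading.
- eyes.get_calibration(name): a dict with "intrinsics" (3x3 intrinsics, pixels), "R" (3x3) and "t" (3): a world point X has camera coordinates R X + t. Camera axes: x right, y down, z forward; pixel columns grow to the right and rows downward; lengths in m; the calibration is good to about 2 mm. A picture is of the moment at which its call begins: read the wrist's pose just before it. get_calibration takes no time and is no camera call; for the wrist camera it gives the pose at the moment of the call.
- arm.sign_off(): hands the job in, once; it reports no verdict.
The state is a dict: "clock": time; "joints": joint angles; "dq": joint speeds; "joint_efforts": joint torques, N m; "position": TCP position; "ee_rot": TCP orientation; "force": force on the tool from outside, world axes, zero at the start; "ft_torque": the same for the moment, N m; "width": opening from 0.0 (shut) to 1.0 (fully open).
Only numpy, scipy, OpenCV 4.12 (cv2) and the standard library are available. Lean on these libraries where they do the work, as an engineer would, in place of code of your own. Each camera call takes 0.05 s, during which the arm holds its last target.

TASK

Set the dust-extraction shutter: gently push its black upright lever round with a fingertip until the white pointer points at the yellow peg and stays there, then push the small clamp lever by its red handle round, away from you, to its stop. Only push, pinch neither of them, and leave the things standing around where they are.

Things in the scene. Friction and masses are not known exactly. Their poses are not given: they have to be found in the camera images.
- shutter: The round dust-extraction air shutter, screwed to the bench (it cannot move). Grey plate 235 x 270 x 12 mm carrying a blue housing 156 mm across under a steel ring. Origin on the bench on the ring's vertical axis; the plate reaches from -150 to +85 mm along its x and +-135 mm along its y. Its own -x is the dial side, which looks roughly towards the robot; +y is to the left seen from the robot. Yaw varies.
- axis (a point): Point on the vertical axis about which the steel ring and its lever turn, 44 mm above the bench.
- ring (a joint): Angle of the steel ring with its lever, rad, 0 with the lever along the shutter's -x; grows counter-clockwise seen from above (so the lever, on the robot's side, moves to the robot's right, -y). Range -0.95 to 0.95. Dry friction of about 0.13 N m: some 1.5 N at the lever moves it, and it stays where it is left. The ring and lever stand between 38 and 98 mm above the bench; ring 156 mm across, top at 53 mm.
- lever (a point): Middle of the black upright thumb lever that stands on the ring's arm, 92 mm from the axis and 75 mm above the bench. The lever is a block 24 mm long radially, 22 mm thick across the direction of push, from 52 to 98 mm above the bench. Axes turn with the ring: x points from the lever to the ring's axis, z up; the two flat push faces are at y = +11 and -11 mm.
- pointer (a point): Tip of the short white pointer at the outer end of the lever's arm, 120 mm from the axis, 44 mm above the bench. Axes as lever.
- yellow_peg (a point): Top of the yellow-headed peg (head 12 mm across, top 42 mm above the bench), which is the wanted setting. It stands fixed in one of the four long dial marks, 132 mm from the ring's axis, at ring angles -0.76, -0.38, 0.38 or 0.76 rad; a blue, a white and a green peg of the same size stand at the other three. The lever's foot and pointer pass inside the pegs without touching.
- clamp (a joint): Angle of the small steel clamp lever with the red handle, on the plate's -y side (right seen from the robot), rad. 0 to 0.25 at the start (open: arm 30 deg outward from the shutter's -x); grows counter-clockwise from above, the handle going right, then away from the robot, to the stop at 1.3 (clamped). Dry friction about 0.06 N m, 1.1 N at the handle; stays where left. It does not brake the ring.
- clamp_pivot (a point): Point on the vertical pivot of the clamp lever, 35 mm above the bench.
- clamp_handle (a point): Centre of the red upright handle of the clamp lever, 55 mm from the pivot, 62 mm above the bench. It is a block 18 mm long radially and 20 mm thick across the direction of push, from 42 to 76 mm above the bench, above the 9 mm round bar of the clamp lever; it turns with that lever.
- bolt_tin: Bystander, loose: shallow tin of bolts, 75 mm across, 37 mm tall. Origin at the centre of its underside.
- piston: Bystander, loose: bare aluminium piston, 55 mm across and 54 mm tall. Origin at the centre of its underside.
- spark_plug: Bystander, loose: spark plug lying down, 77 mm long. Origin at the centre of its underside.
- spray_blue: Bystander, loose: blue spray can, 74 mm across, 141 mm tall. Origin at the centre of its underside.

How it is judged:
By the outcome, as a careful person would: the job done as asked, in the order asked, and still so for the second after the job is handed in, with the robot touching nothing.
It also fails if it takes over 54 s, if anything falls off the work surface, if the arm or the gripper's body presses on something with over 40 N, if the wrist force passes 120 N, or if a joint passes its speed limit or range.

## Working session

There is one attempt and no reset: what is moved stays moved. The work goes in short steps, Python scripts to look and compute and a tool call to move; the robot and the scene stay as the last step left them, time stands still between calls to the robot, and variables do not carry over. Pictures are saved under pics/ and viewed, and the job is handed in when it is done.

Besides the shell and the picture viewer there is one more tool, called as a command line: name --argument value ..., lists and objects as JSON in quotes. play_rows: Moves the arm, as the interface text tells. Its arguments: {"type":"object","properties":{"rows":{"type":"array","items":{"type":"array"}},"newtons":{"type":"number"}},"required":["rows"]}

```bash
mkdir -p pics; ls; python3 - <<'E'
from cell import arm, eyes
import cv2,numpy as np
s=arm.observe();print(s)
for n in ("scene","top"):
    im,d=eyes.get_image(n);cv2.imwrite(f"pics/{n}0.png",im[:,:,::-1]);np.save(f"pics/{n}0.npy",d)
    c=eyes.get_calibration(n);print(n,c)
    np.savez(f"pics/{n}0cal.npz",**c)
E
```

```text
pics
{'clock': 0.0, 'joints': array([ 1.14639049,  0.43523652,  0.0249647 ,  1.57405173, -0.01160509,
        1.13397784, -0.07514218]), 'dq': array([ 0.00081777, -0.00245172,  0.00121057, -0.00020051,  0.00218776,
       -0.00126874, -0.00164613]), 'joint_efforts': array([ 5.39953035e-04, -6.67842722e+01,  9.84982364e-01, -3.14456785e+01,
       -6.06981455e-02,  4.29401826e-02,  9.22934169e-05]), 'position': array([ 0.19748186, -0.59248586,  0.23395399]), 'ee_rot': array([-2.54790955e+00,  1.83652782e+00,  2.06082832e-03]), 'force': array([ 0.08636214,  0.37582864, -0.12001261]), 'ft_torque': array([-0.02726594,  0.03423513,  0.04616842]), 'width': 1.0024825691979486}
scene {'intrinsics': array([[416.46762123,   0.        , 281.91724607],
       [  0.        , 416.46762123, 205.86317772],
       [  0.        ,   0.        ,   1.        ]]), 'R': array([[ 0.61256167, -0.79039181,  0.00699862],
       [-0.38581393, -0.30671412, -0.87010003],
       [ 0.68986651,  0.53028977, -0.49282549]]), 't': array([-0.34145825,  0.28435162,  0.49497431])}
top {'intrinsics': array([[472.79113155,   0.        , 284.14762473],
       [  0.        , 472.79113155, 218.56465134],
       [  0.        ,   0.        ,   1.        ]]), 'R': array([[ 0.02072154, -0.99967932, -0.01455571],
       [-0.99778115, -0.01975644, -0.0635803 ],
       [ 0.06327234,  0.01584089, -0.99787057]]), 't': array([0.02844231, 0.58665925, 1.13763659])}
```

View pics/scene0.png

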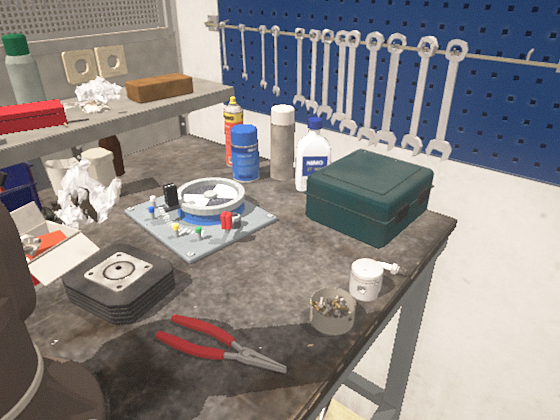

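View pics/top0.png

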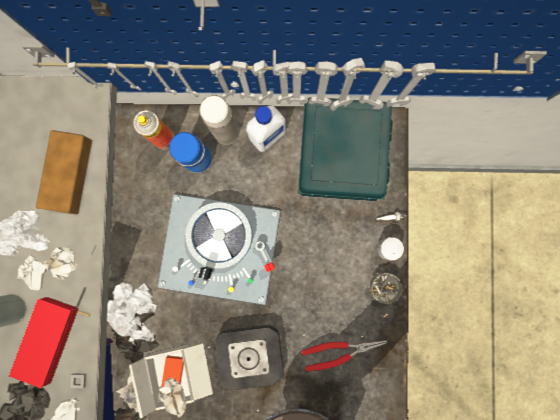

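The top view shows the shutter near (220,235), the lever at (204,273), the yellow peg at (231,289) and the red handle at (269,267). Next I'll measure these.

```bash
cat > h.py <<'E'
import numpy as np,cv2
def ray_z(c,u,v,z):
    K,R,t=c["intrinsics"],c["R"],c["t"]
    d=R.T@np.linalg.solve(K,[u,v,1.]); o=-R.T@t
    return o+d*(z-o[2])/d[2]
def pts(c,d):
    v,u=np.indices(d.shape); K=c["intrinsics"]
    P=np.stack([(u-K[0,2])/K[0,0]*d,(v-K[1,2])/K[1,1]*d,d],-1)
    return (P-c["t"])@c["R"]
def crop(im,u0,v0,u1,v1,s,f):
    cv2.imwrite(f,cv2.resize(im[v0:v1,u0:u1],None,fx=s,fy=s,interpolation=cv2.INTER_CUBIC))
E
python3 - <<'E'
from h import *
im=cv2.imread("pics/top0.png");d=np.load("pics/top0.npy");c=np.load("pics/top0cal.npz")
crop(im,155,190,290,310,5,"pics/topc.png")
P=pts(c,d); hsv=cv2.cvtColor(im,cv2.COLOR_BGR2HSV)
r=np.zeros(d.shape,bool); r[190:310,155:290]=1
def blob(n,m,z):
    m=m&r; k,l,st,ce=cv2.connectedComponentsWithStats(m.astype(np.uint8))
    for i in range(1,k):
        if st[i,4]>=6: print(n,st[i,4],ce[i].round(1),ray_z(c,*ce[i],z).round(4),np.median(P[l==i],0).round(4))
H,S,V=[hsv[...,i].astype(int) for i in range(3)]
blob("yellow",(H>20)&(H<35)&(S>120)&(V>100),.042)
blob("green",(H>45)&(H<80)&(S>100)&(V>60),.042)
blob("blue",(H>100)&(H<125)&(S>130)&(V>60),.042)
blob("red",((H<8)|(H>172))&(S>130)&(V>80),.076)
blob("black",(V<40)&(P[...,2]>.08),.098)
# ring circle: points height 48-58
m=r&(abs(P[...,2]-.053)<.004)
q=P[m][:,:2];print(len(q),q.mean(0),q.min(0),q.max(0))
E
```

```text
yellow 19 [230.8 288.8] [0.4145 0.1633 0.042 ] [0.4144 0.1627 0.0421]
green 18 [250.  280.5] [0.4352 0.1182 0.042 ] [0.4352 0.1181 0.0422]
blue 17 [190.6 282.5] [0.4275 0.2596 0.042 ] [0.4284 0.2589 0.0423]
red 67 [269.4 266.6] [0.4704 0.0713 0.076 ] [0.4698 0.0701 0.075 ]
black 19 [208.7 272.6] [0.4549 0.2075 0.098 ] [0.4554 0.209  0.0911]
1120 [0.54061062 0.1952788 ] [0.4348343  0.11728146] [0.62036152 0.27288373]
```

View pics/topc.png

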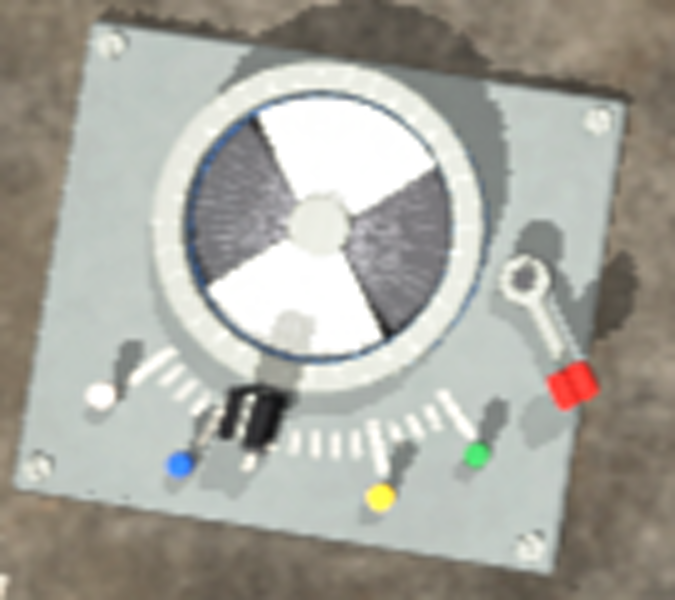

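```bash
python3 - <<'E'
from h import *
from scipy.optimize import least_squares
c=np.load("pics/top0cal.npz");d=np.load("pics/top0.npy");P=pts(c,d)
pg=np.array([ray_z(c,u,v,.042)[:2] for u,v in [(175,269.2),(190.6,282.5),(230.8,288.8),(250,280.5)]])
an=np.array([-.76,-.38,.38,.76])
def f(p): a=an+p[2]; return (pg-np.c_[p[0]-.132*np.cos(a),p[1]-.132*np.sin(a)]).ravel()
r=least_squares(f,[.54,.2,0]);print(r.x,(r.fun*1e3).round(1))
m=np.zeros(d.shape,bool);m[195:275,180:258]=1
q=P[m&(abs(P[...,2]-.053)<.003)][:,:2]
rr=np.hypot(*(q-r.x[:2]).T);q=q[(rr>.05)]
g=least_squares(lambda p:np.clip(np.hypot(*(q-p).T)-.070,-.01,.01),[.54,.2]);print(g.x, np.percentile(np.hypot(*(q-g.x).T),[1,50,99]))
cx,cy,yaw=r.x
for n,u,v,z in [("pointer",205,282.4,.044),("red",269.4,266.6,.076),("pivot",259.8,245.6,.04),("levtop",207.5,272.5,.098)]:
    p=ray_z(c,u,v,z);e=p[:2]-[cx,cy];print(n,p.round(4),np.hypot(*e).round(4),"ring ang",np.angle(np.exp(1j*(np.arctan2(-e[1],-e[0])-yaw))).round(3))
E
```

```text
[ 0.54209455  0.19592538 -0.12797673] [-0.7 -0.2  0.7 -0.4  0.4  0.4 -0.4  0.2]
[0.54207981 0.19493312] [0.06489495 0.0716667  0.07823961]
pointer [0.4286 0.225  0.044 ] 0.1172 ring ang -0.123
red [0.4704 0.0712 0.076 ] 0.1438 ring ang 1.177
pivot [0.5186 0.0969 0.04  ] 0.1017 ring ang 1.466
levtop [0.455  0.2103 0.098 ] 0.0883 ring ang -0.036
```

```bash
cat >> h.py <<'E'
AX=np.array([.542,.1955]);YAW=-.128
def rp(ang,r,t=0):
    "world xy at ring angle; t = offset along +tangent (increasing angle)"
    a=ang+YAW; return AX-r*np.array([np.cos(a),np.sin(a)])+t*np.array([np.sin(a),-np.cos(a)])
def rows(s,targets):
    from scipy.spatial.transform import Rotation as Ro
    R0=Ro.from_rotvec(s["ee_rot"])
    for x,y,z,deg in targets:
        d=R0.inv().apply(np.array([x,y,z])-s["position"])/.5
        c,n=np.cos(np.radians(deg)),np.sin(np.radians(deg))
        Rt=Ro.from_matrix(np.array([[c,n,0],[n,-c,0],[0,0,-1]]))
        w=(R0.inv()*Rt).as_rotvec()/np.radians(60)
        print(np.array([x,y,z,deg]).round(3),"->",d.round(4).tolist(),w.round(3).tolist())
E
python3 - <<'E'
from h import *
c=np.load("pics/top0cal.npz");d=np.load("pics/top0.npy");P=pts(c,d)
v,u=np.indices(d.shape)
m=(u>190)&(u<225)&(v>255)&(v<295)&(P[...,2]>.06)
for a in np.c_[u[m],v[m],(P[m]*1e3).round()]: print(a.astype(int).tolist(),end=" ")
print()
m=(u>295)&(u<395)&(v>100)&(v<205);print("case max z",np.percentile(P[m][:,2],99),P[m&(P[...,2]>.1)].min(0))
m=(u>210)&(u<290)&(v>320)&(v<395);print("box",P[m].max(0),P[m&(P[...,2]>.04)].max(0))
m=(u>170)&(u<212)&(v>130)&(v<175);print("spray",P[m&(P[...,2]>.1)].min(0),P[m&(P[...,2]>.1)].max(0))
from cell import arm
s=arm.observe()
rows(s,[(.48,-.40,.28,-40),(.54,0,.28,-10),(.455,.265,.28,5)])
E
```

```text
[216, 257, 513, 22, 1173] [191, 261, 513, 22, 1173] [196, 262, 513, 22, 1173] [203, 264, 513, 22, 1173] [202, 267, 467, 224, 94] [203, 267, 467, 223, 85] [204, 267, 466, 222, 81] [205, 267, 466, 221, 75] [206, 267, 466, 220, 66] [201, 268, 465, 226, 97] [202, 268, 465, 223, 98] [203, 268, 465, 221, 96] [204, 268, 465, 219, 94] [205, 268, 465, 217, 93] [206, 268, 464, 218, 74] [207, 268, 464, 216, 72] [208, 268, 464, 215, 67] [209, 268, 464, 212, 71] [210, 268, 464, 211, 64] [201, 269, 462, 226, 96] [202, 269, 462, 224, 94] [203, 269, 463, 220, 101] [204, 269, 463, 218, 99] [205, 269, 463, 216, 98] [206, 269, 463, 214, 98] [207, 269, 463, 212, 99] [208, 269, 463, 210, 97] [209, 269, 463, 208, 91] [210, 269, 462, 207, 84] [211, 269, 462, 208, 69] [212, 269, 461, 207, 61] [200, 270, 460, 227, 101] [201, 270, 460, 225, 98] [202, 270, 460, 223, 98] [203, 270, 460, 221, 94] [204, 270, 461, 218, 102] [205, 270, 461, 216, 99] [206, 270, 461, 214, 99] [207, 270, 461, 211, 99] [208, 270, 461, 210, 97] [209, 270, 461, 207, 101] [210, 270, 460, 207, 84] [211, 270, 460, 206, 78] [212, 270, 459, 2
[... 2164 characters left out ...]
0, 65] [204, 278, 442, 218, 98] [205, 278, 443, 215, 99] [206, 278, 443, 213, 102] [207, 278, 443, 211, 97] [208, 278, 442, 211, 85] [209, 278, 441, 212, 68] [206, 279, 440, 213, 97] [199, 282, 513, 22, 1173] [218, 294, 513, 22, 1173] 
case max z 0.1790955375124944 [ 0.51278724 -0.20046558  0.10003898]
box [0.51278724 0.21569067 1.17292804] [0.51278724 0.19709523 1.17292804]
spray [0.51278724 0.02200231 0.10018504] [0.77941201 0.29387352 1.17292804]
[  0.48  -0.4    0.28 -40.  ] -> [-0.1868, -0.6578, -0.0918] [-0.0, 0.001, -0.526]
[  0.54   0.     0.28 -10.  ] -> [-0.9078, -1.0246, -0.0908] [-0.001, 0.001, -1.026]
[0.455 0.265 0.28  5.   ] -> [-1.4643, -1.0309, -0.09] [-0.001, 0.001, -1.276]
```

play_rows --rows '[[[-0.03,-0.1,-0.09],[0,0,-0.13],-1],[[-0.19,-0.66,-0.09],[0,0,-0.53],-1],[[-0.19,-0.66,-0.09],[0,0,-0.53],-1],[[-0.19,-0.66,-0.09],[0,0,-0.53],-1],[[-0.19,-0.66,-0.09],[0,0,-0.53],-1],[[-0.19,-0.66,-0.09],[0,0,-0.53],-1],[[-0.7,-0.93,-0.09],[0,0,-0.9],-1],[[-0.7,-0.93,-0.09],[0,0,-0.9],-1],[[-0.7,-0.93,-0.09],[0,0,-0.9],-1],[[-0.7,-0.93,-0.09],[0,0,-0.9],-1]]' --newtons 20

```text
clock: 1.1
position: [0.4914, -0.2362, 0.2786]
ee_rot: [-3.105, 0.475, 0.001]
force: [1.5, -0.1, -0.5]
width: 0.179
```

```bash
python3 - <<'E'
from h import *
from cell import arm
s=arm.observe();print(s["position"],s["dq"].round(3))
p=rp(-.125,.094,-.042);print(p)
rows(s,[(.53,0,.27,-15),(*p,.2,-14.5),(*p,.15,-14.5),(*p,.075,-14.5)])
E
```

```text
[ 0.49138271 -0.23619418  0.27855026] [-0.699 -0.143 -0.225  0.208  0.021 -0.058 -1.018]
[0.46150541 0.25969207]
[  0.53   0.     0.27 -15.  ] -> [-0.0674, -0.4739, 0.0171] [-0.0, 0.001, -0.04]
[  0.462   0.26    0.2   -14.5  ] -> [-0.3533, -0.9286, 0.1573] [-0.0, 0.001, -0.048]
[  0.462   0.26    0.15  -14.5  ] -> [-0.3532, -0.9286, 0.2573] [-0.0, 0.001, -0.048]
[  0.462   0.26    0.075 -14.5  ] -> [-0.3531, -0.9286, 0.4073] [-0.0, 0.001, -0.048]
```

play_rows --rows '[[[-0.07,-0.45,0],[0,0,0],-1],[[-0.07,-0.45,0],[0,0,0],-1],[[-0.07,-0.45,0],[0,0,0],-1],[[-0.07,-0.45,0],[0,0,0],-1],[[-0.33,-0.9,0.1],[0,0,0],-1],[[-0.33,-0.9,0.1],[0,0,0],-1],[[-0.33,-0.9,0.1],[0,0,0],-1],[[-0.33,-0.9,0.1],[0,0,0],-1],[[-0.33,-0.9,0.1],[0,0,0],-1],[[-0.33,-0.9,0.1],[0,0,0],-1]]'

```text
clock: 2.1
position: [0.4685, 0.2433, 0.2283]
ee_rot: [-3.105, 0.477, 0.001]
force: [2.1, -0.4, 0.1]
width: 0.005
```

play_rows --rows '[[[0,0,0],[0,0,0],-1],[[0,0,0],[0,0,0],-1],[[0,0,0],[0,0,0],-1]]'

```text
clock: 2.4
position: [0.4703, 0.2392, 0.2286]
ee_rot: [3.103, -0.482, -0.0]
force: [-0.6, -0.9, -0.4]
width: 0.006
```

```bash
cat > look.py <<'E'
import sys
from h import *
from cell import arm,eyes
n,cam=sys.argv[1],sys.argv[2]
box=list(map(int,sys.argv[3:7])) if len(sys.argv)>3 else None
c=eyes.get_calibration(cam);im,d=eyes.get_image(cam);im=im[:,:,::-1]
cv2.imwrite(f"pics/{n}.png",im);np.save(f"pics/{n}.npy",d);np.savez(f"pics/{n}cal.npz",**c)
if box: crop(im,*box,min(780/(box[2]-box[0]),580/(box[3]-box[1])),f"pics/{n}c.png")
E
python3 look.py a wrist; python3 - <<'E'
from h import *
from cell import arm
s=arm.observe();print(s["clock"],s["position"],s["dq"].round(3),s["width"],s["force"])
p=rp(-.125,.094,-.042);print(p)
rows(s,[(*p,.2,-14.5),(*p,.15,-14.5),(*p,.075,-14.5)])
E
```

```text
2.45 [0.47051605 0.23897567 0.22877987] [ 0.008 -0.004 -0.002  0.001 -0.002 -0.002 -0.002] 0.004598293097472843 [ 0.8088625  -0.31799133 -0.72982828]
[0.46150541 0.25969207]
[  0.462   0.26    0.2   -14.5  ] -> [-0.0298, -0.034, 0.0575] [0.001, -0.0, -0.053]
[  0.462   0.26    0.15  -14.5  ] -> [-0.0298, -0.0341, 0.1575] [0.001, -0.0, -0.053]
[  0.462   0.26    0.075 -14.5  ] -> [-0.0299, -0.0343, 0.3075] [0.001, -0.0, -0.053]
```

View pics/a.png

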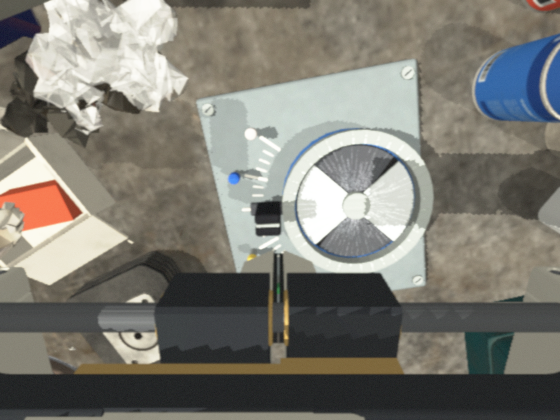

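The wrist view shows the lever at (268,217), the blue peg at (234,178), the white peg at (250,133), and the shut fingers at (278,260). I'll go down on the lever's left side.

play_rows --rows '[[[-0.03,-0.034,0.02],[0,0,-0.053],-1],[[-0.03,-0.034,0.1],[0,0,-0.053],-1],[[-0.03,-0.034,0.2],[0,0,-0.053],-1],[[-0.03,-0.034,0.28],[0,0,-0.053],-1],[[-0.03,-0.034,0.3],[0,0,-0.053],-1],[[-0.03,-0.034,0.306],[0,0,-0.053],-1],[[-0.03,-0.034,0.306],[0,0,-0.053],-1]]'

```text
clock: 3.15
position: [0.4618, 0.2615, 0.0772]
ee_rot: [-3.116, 0.395, -0.002]
force: [0.0, 0.8, -0.0]
width: 0.01
```

```bash
python3 look.py b top 155 190 290 310;python3 - <<'E'
from h import *
from cell import arm
s=arm.observe();print(s["clock"],s["position"],s["dq"].round(3),s["force"])
T=[]
for th,g in [(-.125,-.0305),(-.125,-.0205),(-.05,-.0205),(.05,-.0205),(.12,-.0205),(.18,-.0205),(.24,-.0205),(.28,-.0205),(.32,-.0205)]:
    T.append((*rp(th,.094,g),.075,np.degrees(th+YAW)))
rows(s,T)
E
```

```text
3.2 [0.46204289 0.26186368 0.07765861] [-0.002 -0.009 -0.003 -0.001  0.002 -0.003 -0.002] [0.74733027 0.75203308 0.09930576]
[  0.459   0.249   0.075 -14.496] -> [0.0, 0.0275, 0.0053] [-0.002, -0.002, 0.001]
[  0.456   0.239   0.075 -14.496] -> [-0.0, 0.0475, 0.0052] [-0.002, -0.002, 0.001]
[  0.453   0.232   0.075 -10.199] -> [-0.0026, 0.0617, 0.0052] [-0.002, -0.002, -0.071]
[ 0.45   0.223  0.075 -4.469] -> [-0.0043, 0.0808, 0.0052] [-0.002, -0.002, -0.166]
[ 0.448  0.217  0.075 -0.458] -> [-0.0044, 0.0943, 0.0051] [-0.002, -0.002, -0.233]
[0.447 0.211 0.075 2.979] -> [-0.0037, 0.1058, 0.0051] [-0.002, -0.002, -0.29]
[0.446 0.205 0.075 6.417] -> [-0.0023, 0.1173, 0.0051] [-0.001, -0.002, -0.347]
[0.446 0.202 0.075 8.709] -> [-0.0011, 0.1249, 0.0051] [-0.001, -0.002, -0.386]
[ 0.446  0.198  0.075 11.001] -> [0.0005, 0.1324, 0.0051] [-0.001, -0.002, -0.424]
```

View pics/bc.png

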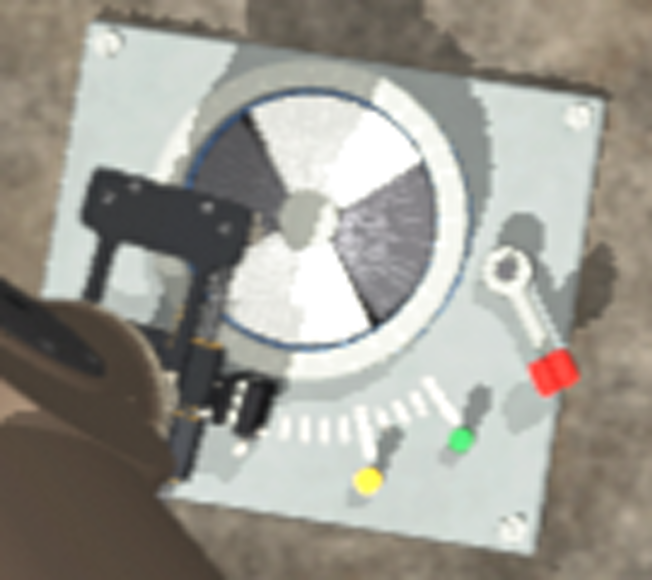

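The fingers stand left of the lever without touching it. I'll push gently in small steps to just short of the target.

play_rows --rows '[[[0,0.027,0.003],[0,0,0],-1],[[0,0.04,0.005],[0,0,0],-1],[[-0.001,0.05,0.005],[0,0,-0.02],-1],[[-0.0026,0.0617,0.005],[0,0,-0.07],-1],[[-0.0035,0.071,0.005],[0,0,-0.12],-1],[[-0.0043,0.081,0.005],[0,0,-0.166],-1],[[-0.0044,0.094,0.005],[0,0,-0.233],-1],[[-0.0037,0.106,0.005],[0,0,-0.29],-1],[[-0.0023,0.117,0.005],[0,0,-0.347],-1],[[-0.0023,0.117,0.005],[0,0,-0.347],-1]]'

```text
clock: 4.2
position: [0.4452, 0.2039, 0.0736]
ee_rot: [3.136, 0.177, 0.001]
force: [-0.2, -0.4, 0.5]
width: 0.001
```

```bash
python3 look.py d top 155 190 290 310;python3 look.py dw wrist; python3 - <<'E'
from h import *
from cell import arm
s=arm.observe();print(s["clock"],s["position"],s["dq"].round(3),s["force"])
T=[]
for th,g in [(.24,-.0205),(.28,-.0205),(.32,-.0205),(.36,-.0205),(.38,-.0205)]:
    T.append((*rp(th,.094,g),.075,np.degrees(th+YAW)))
rows(s,T)
E
```

```text
4.3 [0.44505894 0.20450726 0.07347463] [-0.011  0.004  0.004 -0.003 -0.    -0.001 -0.006] [0.21286076 0.15508609 0.32923541]
[0.446 0.205 0.075 6.417] -> [0.0027, -0.0014, -0.0031] [0.0, 0.0, -0.002]
[0.446 0.202 0.075 8.709] -> [0.0012, 0.0061, -0.003] [0.0, 0.0, -0.04]
[ 0.446  0.198  0.075 11.001] -> [0.0, 0.0137, -0.003] [0.0, 0.0, -0.078]
[ 0.446  0.194  0.075 13.293] -> [-0.0009, 0.0214, -0.003] [0.0, 0.0, -0.116]
[ 0.446  0.192  0.075 14.439] -> [-0.0012, 0.0252, -0.003] [0.0, 0.0, -0.135]
```

View pics/dc.png

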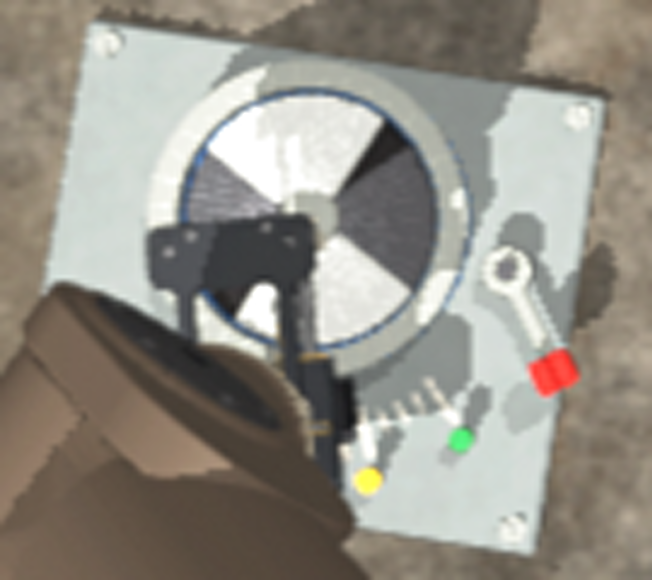

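View pics/dw.png

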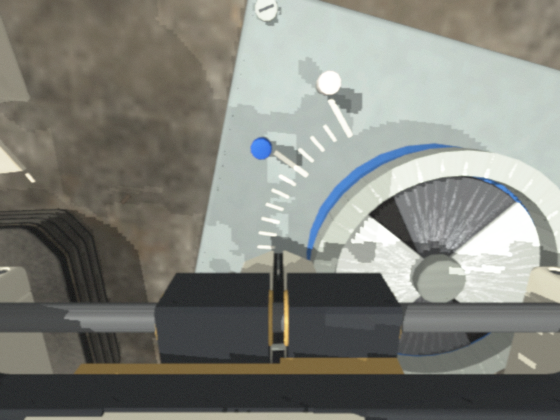

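```bash
cat > ptr.py <<'E'
import sys
from h import *
n=sys.argv[1];im=cv2.imread(f"pics/{n}.png");c=np.load(f"pics/{n}cal.npz")
# unwrap dial into polar at z=.044: rows radius 100-140mm, cols ring angle -0.9..0.9
K,R,t=c["intrinsics"],c["R"],c["t"]
th=np.linspace(-.9,.9,720);r=np.linspace(.080,.14,240)
TH,RR=np.meshgrid(th,r);a=TH+YAW
X=np.stack([AX[0]-RR*np.cos(a),AX[1]-RR*np.sin(a),np.full_like(a,.044)],-1)
q=X@R.T+t;u=(K[0,0]*q[...,0]/q[...,2]+K[0,2]).astype(np.float32);v=(K[1,1]*q[...,1]/q[...,2]+K[1,2]).astype(np.float32)
o=cv2.remap(im,u,v,cv2.INTER_CUBIC)
for k in range(-8,10,2): cv2.line(o,(int((k/10+.9)*400),0),(int((k/10+.9)*400),6),(255,0,255),1)
cv2.line(o,(int(1.28*400),0),(int(1.28*400),12),(0,255,255),1)
cv2.imwrite(f"pics/{n}p.png",o)
E
python3 ptr.py d; python3 ptr.py top0; python3 -c "
import cv2,numpy as np
cv2.imwrite('pics/dp2.png',np.vstack([cv2.imread('pics/top0p.png'),cv2.imread('pics/dp.png')]))"
```

```text
(no output)
```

View pics/dp2.png

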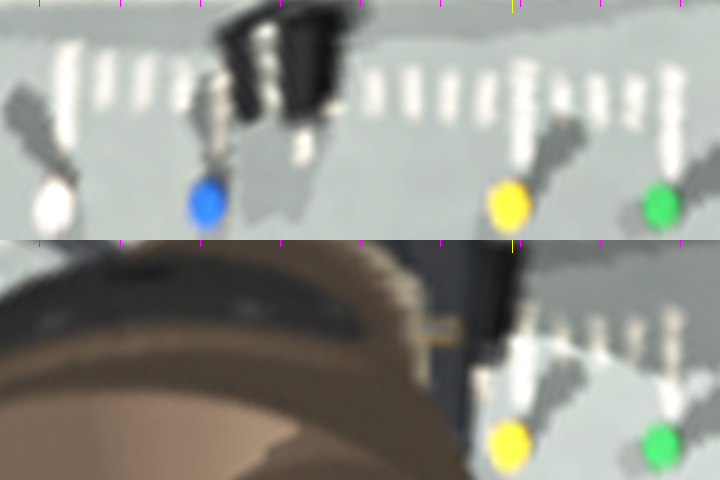

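Unwrapped on the dial, the pointer is at about 0.30 rad (column 481) and the yellow peg at 0.375 (column 510). About 0.07 rad remains, so I'll go most of the way slowly.

play_rows --rows '[[[0,0.003,0],[0,0,-0.015],-1],[[0,0.006,0],[0,0,-0.03],-1],[[-0.0005,0.009,0],[0,0,-0.045],-1],[[-0.0005,0.011,0],[0,0,-0.055],-1],[[-0.0005,0.011,0],[0,0,-0.055],-1],[[-0.0005,0.011,0],[0,0,-0.055],-1]]'

```text
clock: 4.9
position: [0.4454, 0.1994, 0.0733]
ee_rot: [3.13, 0.266, -0.0]
force: [-0.1, 0.5, 0.4]
width: 0.008
```

```bash
python3 look.py e top 155 190 290 310; python3 ptr.py e; python3 -c "
from cell import arm
s=arm.observe();print(s['clock'],s['position'],s['dq'].round(3),s['force'])"
```

```text
4.95 [0.44536776 0.19944749 0.07327493] [-0.003  0.     0.    -0.002 -0.001  0.001  0.001] [-0.71777618  1.19962761 -0.11401788]
```

View pics/ep.png

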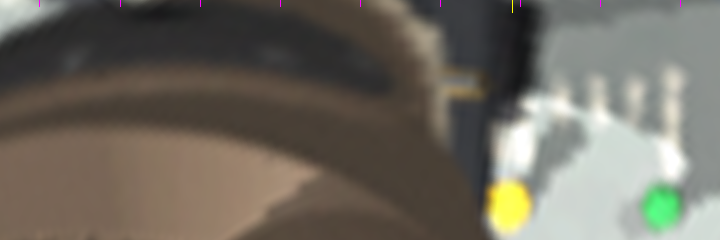

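play_rows --rows '[[[0,-0.02,0],[0,0,0],-1],[[0,-0.06,-0.02],[0,0,0],-1],[[0,-0.12,-0.1],[0,0,0],-1],[[0,-0.16,-0.2],[0,0,0],-1],[[0,-0.16,-0.28],[0,0,0],-1],[[0,-0.16,-0.28],[0,0,0],-1],[[0,-0.16,-0.28],[0,0,0],-1],[[0,-0.16,-0.28],[0,0,0],-1]]'

```text
clock: 5.75
position: [0.4315, 0.2777, 0.2123]
ee_rot: [3.129, 0.266, -0.002]
force: [0.9, 0.4, -0.0]
width: 0.004
```

```bash
python3 look.py f top 155 190 290 310; python3 ptr.py f; python3 look.py fw wrist; python3 ptr.py fw; python3 -c "
import cv2,numpy as np
cv2.imwrite('pics/fp2.png',np.vstack([cv2.imread('pics/fp.png'),cv2.imread('pics/fwp.png')]))"
```

```text
(no output)
```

View pics/fp2.png

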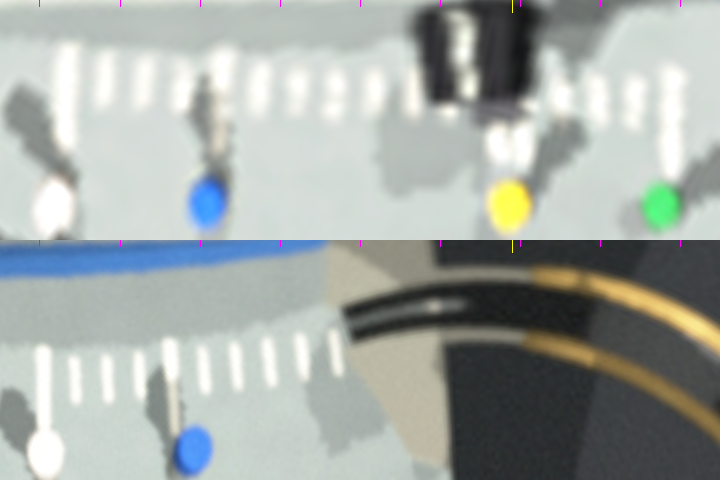

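View pics/fw.png

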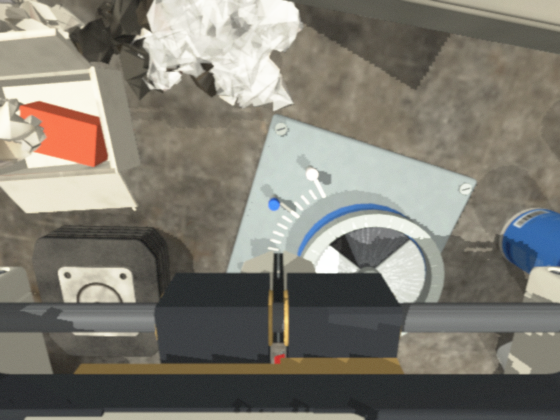

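The top view unwrap shows the pointer at about column 499 (0.348 rad) and the yellow peg at 509, so it is about 1.5° short. I'll refine the reading and then nudge it.

```bash
cat > prof.py <<'E'
import sys
from h import *
o=cv2.imread(f"pics/{sys.argv[1]}p.png")
cv2.imwrite("pics/tmp.png",cv2.resize(o[90:240,430:580],None,fx=5,fy=4))
h=cv2.cvtColor(o,cv2.COLOR_BGR2HSV);m=(h[...,0]>20)&(h[...,0]<35)&(h[...,1]>120)
v,u=np.nonzero(m);print("yellow col",u.mean(),"ang",u.mean()/400*1.0014-.9, "r",80+v.mean()/4)
g=o[...,0].astype(int)
for r in (135,145,155,160): print(r,[int(x) for x in g[r-2:r+3,470:545:3].mean(0)])
print(list(range(470,545,3)))
E
python3 prof.py f; python3 - <<'E'
from h import *
from cell import arm
s=arm.observe();print(s["clock"],s["position"])
f=np.array([.44537,.19945]);y=.252;t=np.array([np.sin(y),-np.cos(y)])
rows(s,[(*(f-.07*t),.16,14.4),(*(f-.04*t),.09,14.4),(*(f-.03*t),.0735,14.4),(*(f-.002*t),.0735,14.4),(*f,.0735,14.4),(*(f+.0025*t),.0735,14.4)])
E
```

```text
yellow col 511.0787037037037 ang 0.37948553472222224 r 130.52565586419752
135 [183, 181, 182, 181, 186, 204, 226, 245, 253, 253, 251, 240, 225, 218, 229, 245, 255, 255, 255, 251, 238, 219, 196, 180, 170]
145 [182, 181, 180, 179, 190, 209, 230, 250, 255, 255, 254, 248, 242, 239, 240, 245, 251, 255, 255, 251, 239, 213, 182, 155, 136]
155 [181, 181, 179, 179, 185, 195, 209, 227, 241, 252, 254, 254, 251, 244, 240, 242, 250, 254, 253, 250, 229, 197, 165, 139, 133]
160 [185, 183, 181, 181, 184, 189, 200, 214, 227, 238, 242, 243, 240, 236, 233, 238, 247, 248, 247, 238, 213, 182, 151, 134, 132]
[470, 473, 476, 479, 482, 485, 488, 491, 494, 497, 500, 503, 506, 509, 512, 515, 518, 521, 524, 527, 530, 533, 536, 539, 542]
5.85 [0.43138369 0.27759217 0.2119604 ]
[ 0.428  0.267  0.16  14.4  ] -> [-0.0101, 0.0191, 0.104] [0.001, 0.002, -0.078]
[ 0.435  0.238  0.09  14.4  ] -> [-0.0048, 0.0788, 0.244] [0.001, 0.002, -0.078]
[ 0.438  0.229  0.074 14.4  ] -> [-0.0031, 0.0986, 0.277] [0.001, 0.002, -0.078]
[ 0.445  0.201  0.074 14.4  ] -> [0.0015, 0.1545, 0.2771] [0.001, 0.002, -0.078]
[ 0.445  0.199  0.074 14.4  ] -> [0.0018, 0.1584, 0.2771] [0.001, 0.002, -0.078]
[ 0.446  0.197  0.074 14.4  ] -> [0.0023, 0.1634, 0.2771] [0.001, 0.002, -0.078]
```

View pics/tmp.png

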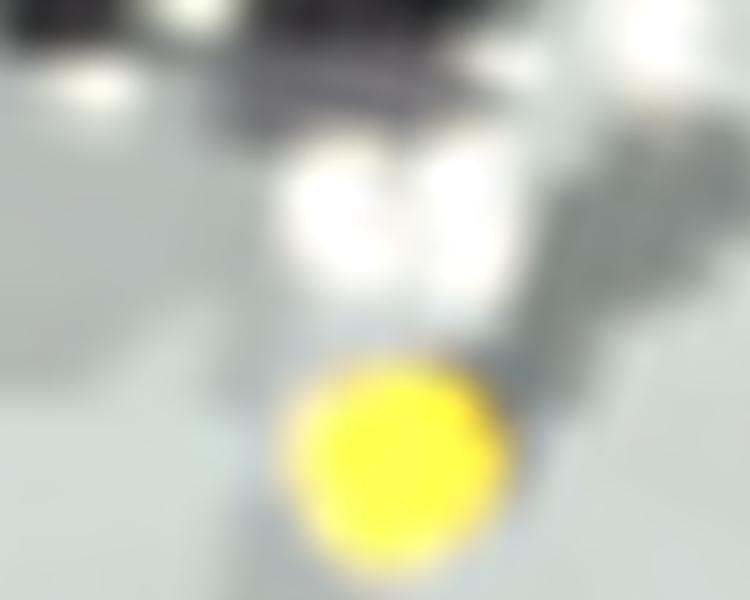

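play_rows --rows '[[[-0.01,0.02,0.1],[0,0,-0.078],-1],[[-0.005,0.075,0.2],[0,0,-0.078],-1],[[-0.003,0.09,0.26],[0,0,-0.078],-1],[[-0.003,0.1,0.277],[0,0,-0.078],-1],[[-0.001,0.12,0.277],[0,0,-0.078],-1],[[0.0005,0.14,0.277],[0,0,-0.078],-1],[[0.0015,0.152,0.277],[0,0,-0.078],-1],[[0.0018,0.158,0.277],[0,0,-0.078],-1],[[0.002,0.161,0.277],[0,0,-0.078],-1],[[0.0023,0.1635,0.277],[0,0,-0.078],-1]]'

```text
clock: 6.85
position: [0.4472, 0.1986, 0.0755]
ee_rot: [-3.116, -0.394, -0.002]
force: [-0.0, 1.9, 0.4]
width: 0.004
```

play_rows --rows '[[[0,0,0],[0,0,0],-1],[[0,0,0],[0,0,0],-1]]'

```text
clock: 7.05
position: [0.4469, 0.1984, 0.075]
ee_rot: [-3.116, -0.395, -0.001]
force: [1.3, 0.0, -0.4]
width: 0.005
```

```bash
python3 look.py g top 155 190 290 310; python3 ptr.py g; python3 prof.py g;  python3 -c "
from cell import arm
s=arm.observe();print(s['clock'],s['position'],s['ee_rot'],s['force'])"
```

```text
yellow col 507.22414823670056 ang 0.36983565511058003 r 131.0005977286312
135 [64, 64, 63, 63, 61, 59, 55, 56, 62, 70, 91, 120, 150, 190, 226, 250, 255, 255, 255, 252, 238, 219, 197, 181, 170]
145 [63, 64, 64, 64, 62, 59, 56, 56, 56, 64, 88, 113, 147, 190, 222, 248, 255, 255, 254, 250, 239, 213, 182, 155, 136]
155 [62, 64, 66, 66, 64, 61, 57, 52, 48, 60, 83, 114, 158, 196, 228, 253, 255, 255, 255, 251, 230, 198, 165, 139, 133]
160 [61, 63, 64, 65, 64, 62, 59, 53, 50, 64, 85, 117, 159, 194, 225, 248, 252, 251, 249, 238, 213, 182, 151, 134, 133]
[470, 473, 476, 479, 482, 485, 488, 491, 494, 497, 500, 503, 506, 509, 512, 515, 518, 521, 524, 527, 530, 533, 536, 539, 542]
7.1 [0.44687358 0.19835223 0.07491385] [-3.11643872e+00 -3.94767637e-01 -3.30870350e-04] [-0.42521627  1.60574551  0.46251629]
```

View pics/gp.png

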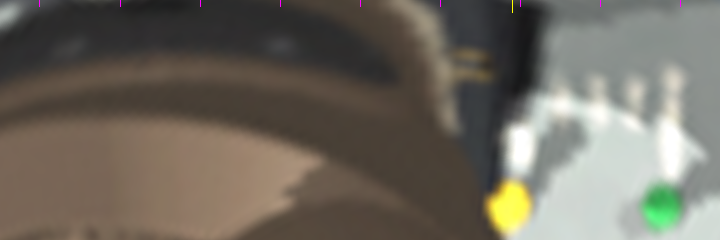

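play_rows --rows '[[[0,-0.02,0],[0,0,0],-1],[[0,-0.06,-0.02],[0,0,0],-1],[[0,-0.12,-0.1],[0,0,0],-1],[[0,-0.16,-0.2],[0,0,0],-1],[[0,-0.16,-0.28],[0,0,0],-1],[[0,-0.16,-0.28],[0,0,0],-1],[[0,-0.16,-0.28],[0,0,0],-1],[[0,-0.16,-0.28],[0,0,0],-1]]'

```text
clock: 7.9
position: [0.4263, 0.2749, 0.2137]
ee_rot: [3.116, 0.394, -0.003]
force: [-1.1, -0.3, 0.0]
width: 0.005
```

```bash
python3 look.py i top 155 190 290 310; python3 ptr.py i; python3 prof.py i; python3 look.py is scene 110 160 290 270
```

```text
yellow col 511.07496136012367 ang 0.3794761657650697 r 130.52859350850076
135 [184, 183, 182, 180, 181, 188, 197, 210, 226, 238, 248, 251, 249, 248, 251, 254, 255, 255, 255, 252, 238, 219, 196, 180, 170]
145 [182, 181, 180, 179, 182, 187, 195, 213, 231, 246, 255, 255, 254, 250, 246, 245, 249, 255, 254, 251, 239, 213, 181, 154, 136]
155 [182, 181, 179, 179, 181, 181, 189, 207, 228, 249, 254, 254, 254, 247, 239, 240, 249, 253, 254, 250, 229, 197, 165, 139, 132]
160 [186, 184, 181, 180, 182, 184, 191, 204, 218, 233, 241, 243, 241, 236, 232, 236, 245, 247, 247, 238, 213, 182, 152, 134, 133]
[470, 473, 476, 479, 482, 485, 488, 491, 494, 497, 500, 503, 506, 509, 512, 515, 518, 521, 524, 527, 530, 533, 536, 539, 542]
```

View pics/ip.png

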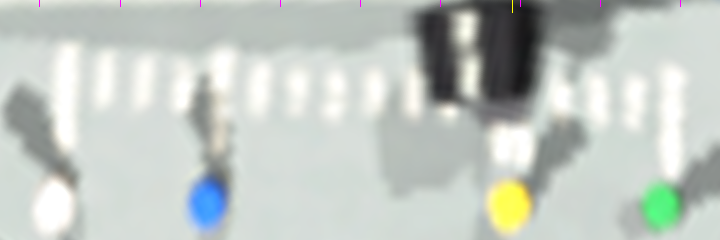

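View pics/isc.png

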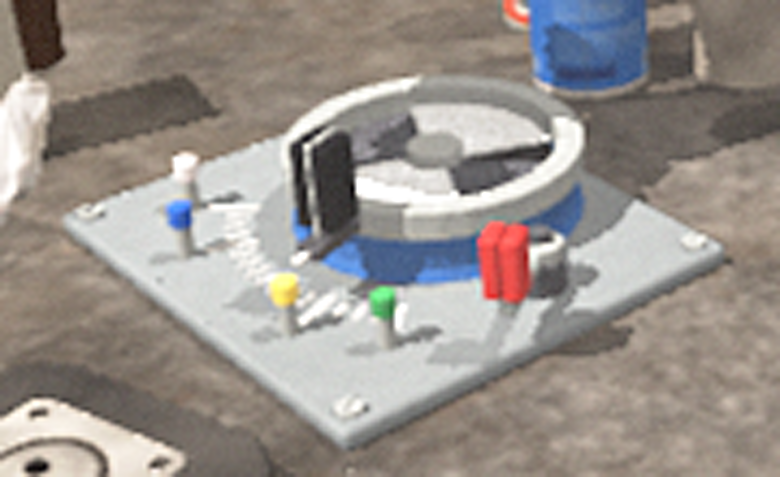

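View pics/tmp.png

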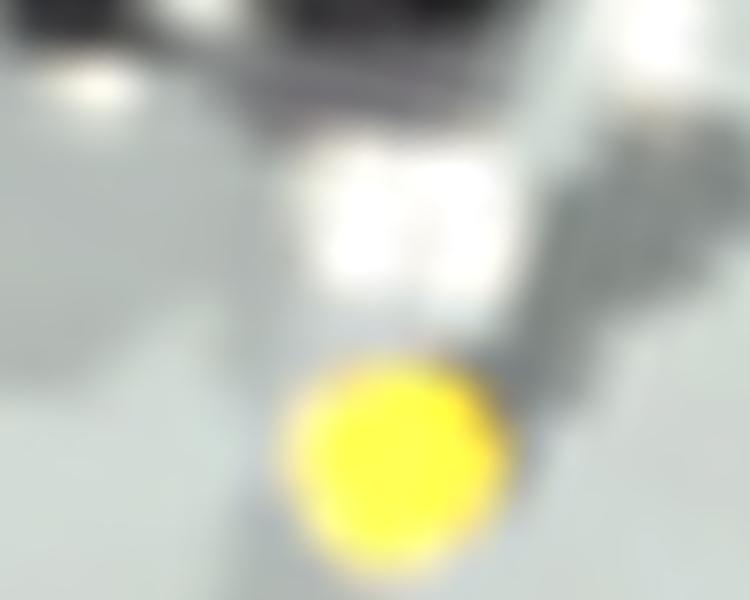

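play_rows --rows '[[[-0.02,0.1,0],[0,0,0],-1],[[-0.04,0.2,0],[0,0,0],-1],[[-0.04,0.27,0],[0,0,0],-1],[[-0.04,0.27,0],[0,0,0],-1],[[-0.04,0.27,0],[0,0,0],-1],[[-0.04,0.27,0],[0,0,0],-1],[[-0.04,0.27,0],[0,0,0],-1]]'

```text
clock: 8.7
position: [0.4408, 0.1411, 0.2146]
ee_rot: [-3.116, -0.398, 0.001]
force: [-0.4, 0.5, -0.4]
width: 0.008
```

```bash
python3 look.py j wrist; python3 ptr.py j; python3 prof.py j; python3 -c "
from cell import arm
s=arm.observe();print(s['clock'],s['position'],s['ee_rot'],s['dq'].round(3))"
```

```text
yellow col 491.9853372434018 ang 0.3316852917888563 r 125.20161290322581
135 [194, 197, 207, 229, 248, 255, 253, 250, 253, 254, 255, 241, 192, 141, 132, 131, 131, 131, 130, 130, 130, 131, 134, 144, 168]
145 [192, 197, 203, 222, 245, 254, 253, 248, 252, 254, 255, 240, 190, 139, 131, 131, 131, 131, 129, 132, 143, 164, 187, 195, 198]
155 [197, 199, 201, 210, 239, 252, 253, 238, 223, 230, 225, 184, 143, 130, 129, 130, 130, 135, 148, 154, 174, 195, 197, 198, 198]
160 [198, 200, 198, 202, 225, 242, 245, 207, 163, 153, 152, 140, 132, 129, 130, 135, 143, 153, 171, 178, 186, 196, 199, 199, 198]
[470, 473, 476, 479, 482, 485, 488, 491, 494, 497, 500, 503, 506, 509, 512, 515, 518, 521, 524, 527, 530, 533, 536, 539, 542]
8.75 [0.44083267 0.14100151 0.21468306] [-3.11584897e+00 -3.97597767e-01  4.94333254e-04] [ 0.001 -0.003  0.005 -0.001 -0.001  0.002  0.004]
```

View pics/jp.png

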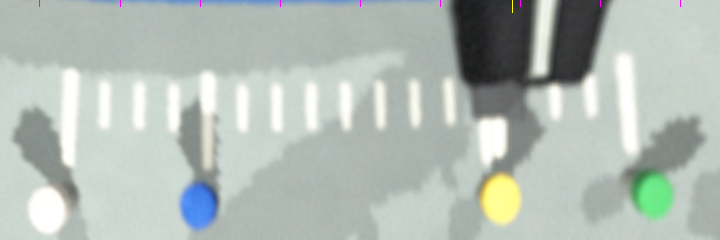

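View pics/j.png

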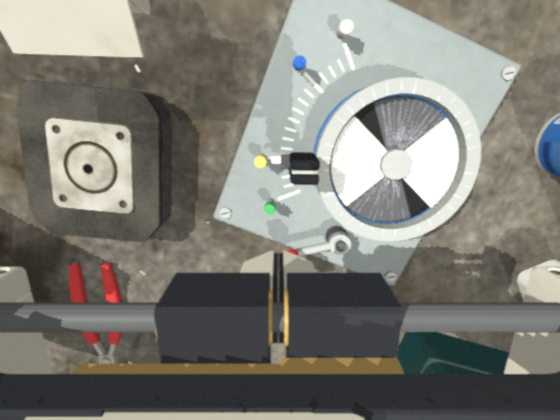

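```bash
python3 - <<'E'
from h import *
im=cv2.imread("pics/j.png")
crop(im,240,140,330,200,8,"pics/jz.png")
E
```

```text
(no output)
```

View pics/jz.png

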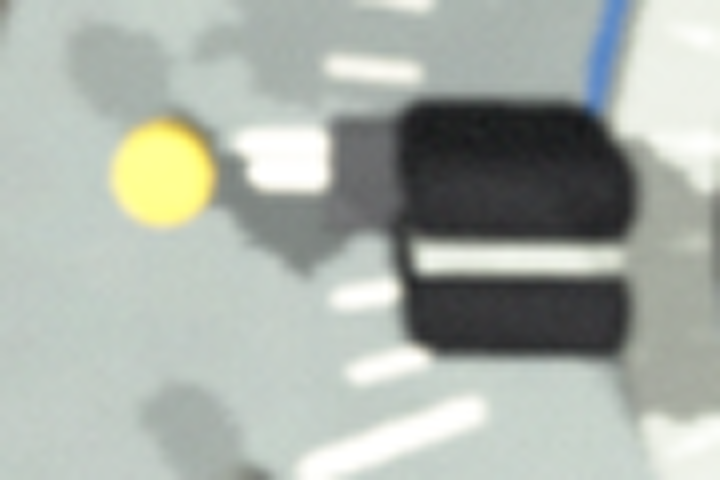

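```bash
python3 - <<'E'
from h import *
from scipy.optimize import least_squares
im=cv2.imread("pics/j.png");c=np.load("pics/jcal.npz")
hsv=cv2.cvtColor(im,cv2.COLOR_BGR2HSV);H,S,V=[hsv[...,i].astype(int) for i in range(3)]
def cen(m,u,v):
    v0,u0=np.nonzero(m[v-12:v+13,u-12:u+13]);print(len(u0),end=' ');return (u0.mean()+u-12,v0.mean()+v-12)
px=[cen((S<40)&(V>235),346,26),cen((H>100)&(H<125)&(S>130),300,63),cen((H>20)&(H<35)&(S>110),260,161),cen((H>45)&(H<80)&(S>110),270,208)]
print(np.round(px,2))
pg=np.array([ray_z(c,*p,.042)[:2] for p in px]);an=np.array([-.76,-.38,.38,.76])
def f(p): a=an+p[2]; return (pg-np.c_[p[0]-.132*np.cos(a),p[1]-.132*np.sin(a)]).ravel()
r=least_squares(f,[.54,.2,0]);print(r.x,(r.fun*1e3).round(2))
def ang(u,v,z): e=ray_z(c,u,v,z)[:2]-r.x[:2];return np.hypot(*e).round(4),(np.angle(np.exp(1j*(np.arctan2(-e[1],-e[0])-r.x[2])))).round(4)
Z=lambda x,y:(240+x/8-.44,140+y/8-.44)
print("peg",ang(*px[2],.042))
for x,y in [(290,192),(290,152),(290,140),(247,172),(290,170)]: print((x,y),ang(*Z(x,y),.047))
# lever top (z .098): corners edges at y 103/ 355
for x,y in [(515,103),(515,353),(515,258),(400,259),(625,259)]: print("lev",(x,y),ang(*Z(x,y),.098))
# foot arm edges
for x,y in [(365,120),(365,218)]: print("foot",ang(*Z(x,y),.047))
# project outline of the expected lever at 0.38
K,R,t=c["intrinsics"],c["R"],c["t"]
def proj(th,rad,tt,z):
    a=th+r.x[2];p=np.array([r.x[0]-rad*np.cos(a)+tt*np.sin(a),r.x[1]-rad*np.sin(a)-tt*np.cos(a),z]);q=K@(R@p+t);return q[:2]/q[2]
o=im.copy()
big=cv2.resize(im[140:200,240:330],None,fx=8,fy=8,interpolation=cv2.INTER_CUBIC)
T=lambda p:(int((p[0]+.44-240)*8),int((p[1]+.44-140)*8))
for th,col in ((.38,(0,0,255)),):
    pts_=np.array([T(proj(th,a,b,.098)) for a,b in [(.08,.011),(.104,.011),(.104,-.011),(.08,-.011)]]);cv2.polylines(big,[pts_],True,col,1)
    cv2.line(big,T(proj(th,.105,0,.046)),T(proj(th,.132,0,.046)),col,1)
cv2.imwrite("pics/jz2.png",big)
E
```

```text
159 128 56 92 [[346.35  25.9 ]
 [299.02  62.36]
 [261.82 160.27]
 [269.47 207.78]]
[ 0.54387055  0.19861689 -0.13448469] [-0.22 -0.53 -0.28 -1.22  1.14  1.17 -0.64  0.57]
peg (np.float64(0.1306), np.float64(0.3734))
(290, 192) (np.float64(0.1167), np.float64(0.3926))
(290, 152) (np.float64(0.1168), np.float64(0.3508))
(290, 140) (np.float64(0.1169), np.float64(0.3384))
(247, 172) (np.float64(0.122), np.float64(0.3723))
(290, 170) (np.float64(0.1168), np.float64(0.3695))
lev (515, 103) (np.float64(0.0951), np.float64(0.2079))
lev (515, 353) (np.float64(0.0934), np.float64(0.4835))
lev (515, 258) (np.float64(0.0932), np.float64(0.3758))
lev (400, 259) (np.float64(0.1051), np.float64(0.3781))
lev (625, 259) (np.float64(0.0818), np.float64(0.3755))
foot (np.float64(0.108), np.float64(0.3119))
foot (np.float64(0.1076), np.float64(0.4227))
```

View pics/jz2.png

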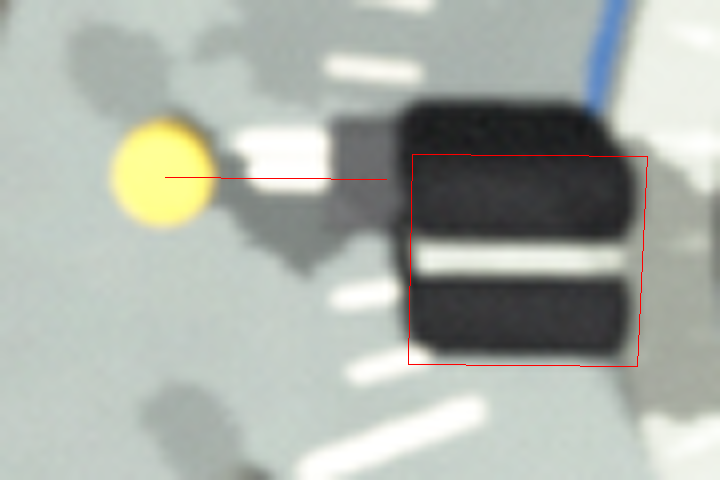

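```bash
python3 - <<'E'
from h import *
from scipy.optimize import least_squares
im=cv2.imread("pics/j.png");c=np.load("pics/jcal.npz")
hsv=cv2.cvtColor(im,cv2.COLOR_BGR2HSV);H,S,V=[hsv[...,i].astype(int) for i in range(3)]
def cen(m,u,v):
    k,l,st,ce=cv2.connectedComponentsWithStats(m[v-12:v+13,u-12:u+13].astype(np.uint8));i=1+np.argmax(st[1:,4]);print(st[i],end=' ');return ce[i]+[u-12,v-12]
y=cen((H>15)&(H<40)&(S>60)&(V>150),260,161);b=cen((H>95)&(H<125)&(S>100),300,63);g=cen((H>40)&(H<85)&(S>80),270,208)
crop(im,320,0,370,50,10,"pics/w.png")
print(y,b,g)
px=[b,y,g];an=np.array([-.38,.38,.76])
pg=np.array([ray_z(c,*p,.042)[:2] for p in px])
def f(p): a=an+p[2]; return (pg-np.c_[p[0]-.132*np.cos(a),p[1]-.132*np.sin(a)]).ravel()
r=least_squares(f,[.54,.2,0]);print(r.x,(r.fun*1e3).round(2))
def ang(u,v,z): e=ray_z(c,u,v,z)[:2]-r.x[:2];return np.hypot(*e).round(4),(np.angle(np.exp(1j*(np.arctan2(-e[1],-e[0])-r.x[2])))).round(4)
Z=lambda x,y:(240+x/8-.44,140+y/8-.44)
print("peg",ang(*y,.042))
for x,yy in [(290,192),(290,170)]: print((x,yy),ang(*Z(x,yy),.047))
for x,yy in [(515,258),(400,259),(625,259)]: print("lev",ang(*Z(x,yy),.098))
for x,yy in [(365,120),(365,218)]: print("foot",ang(*Z(x,yy),.047))
E
```

```text
[  6   6  13  13 139] [  5   5  13  14 145] [  6   6  12  13 110] [260.14388489 161.10791367] [298.97931034  62.24137931] [269.47272727 207.75454545]
[ 0.54347102  0.19827868 -0.1357259 ] [-0.02 -0.94  0.17  0.13 -0.15  0.81]
peg (np.float64(0.1318), np.float64(0.3794))
(290, 192) (np.float64(0.1163), np.float64(0.3919))
(290, 170) (np.float64(0.1163), np.float64(0.3688))
lev (np.float64(0.0927), np.float64(0.3746))
lev (np.float64(0.1046), np.float64(0.3772))
lev (np.float64(0.0814), np.float64(0.3739))
foot (np.float64(0.1075), np.float64(0.3107))
foot (np.float64(0.1072), np.float64(0.4219))
```

Close-up: pointer about 0.37, peg 0.38. The top view puts it a bit shorter. I'll give it one more nudge of about 1 mm, taking up contact first.

```bash
python3 - <<'E'
from h import *
from cell import arm
s=arm.observe();print(s["clock"],s["position"])
f=np.array([.44687,.19835]);y=.252;t=np.array([np.sin(y),-np.cos(y)])
rows(s,[(*(f-.06*t),.215,14.4),(*(f-.04*t),.11,14.4),(*(f-.03*t),.075,14.4),(*(f-.006*t),.075,14.4)])
E
```

```text
8.75 [0.44083267 0.14100151 0.21468306]
[ 0.432  0.256  0.215 14.4  ] -> [0.0407, -0.228, -0.0005] [-0.0, 0.0, 0.002]
[ 0.437  0.237  0.11  14.4  ] -> [0.0407, -0.1879, 0.2095] [-0.0, 0.0, 0.002]
[ 0.439  0.227  0.075 14.4  ] -> [0.0407, -0.1678, 0.2794] [-0.0, 0.0, 0.002]
[ 0.445  0.204  0.075 14.4  ] -> [0.0406, -0.1198, 0.2794] [-0.0, 0.0, 0.002]
```

play_rows --rows '[[[0.02,-0.1,0],[0,0,0],-1],[[0.041,-0.2,0],[0,0,0],-1],[[0.041,-0.228,0],[0,0,0],-1],[[0.041,-0.228,0],[0,0,0],-1],[[0.041,-0.208,0.1],[0,0,0],-1],[[0.041,-0.188,0.2],[0,0,0],-1],[[0.041,-0.168,0.28],[0,0,0],-1],[[0.041,-0.14,0.28],[0,0,0],-1],[[0.041,-0.12,0.28],[0,0,0],-1],[[0.041,-0.12,0.28],[0,0,0],-1]]'

```text
clock: 9.75
position: [0.4478, 0.2017, 0.0767]
ee_rot: [3.117, 0.39, 0.004]
force: [-0.3, -1.1, 0.1]
width: 0.002
```

play_rows --rows '[[[0,0,0],[0,0,0],-1],[[0,0,0],[0,0,0],-1]]'

```text
clock: 9.95
position: [0.447, 0.2039, 0.0765]
ee_rot: [-3.116, -0.394, -0.005]
force: [-0.8, 0.4, 0.5]
width: 0.001
```

```bash
python3 - <<'E'
from h import *
from cell import arm
s=arm.observe();print(s["clock"],s["position"],s["dq"].round(3))
f=np.array([.44687,.19835]);y=.252;t=np.array([np.sin(y),-np.cos(y)])
rows(s,[(*f,.075,14.4),(*(f+.001*t),.075,14.4)])
E
```

```text
9.95 [0.44702884 0.2038809  0.07648177] [-0.008  0.008  0.003  0.009  0.005 -0.004 -0.001]
[ 0.447  0.198  0.075 14.4  ] -> [-0.0031, 0.0106, 0.0029] [-0.001, -0.003, 0.0]
[ 0.447  0.197  0.075 14.4  ] -> [-0.0031, 0.0126, 0.0029] [-0.001, -0.003, 0.0]
```

play_rows --rows '[[[-0.001,0.003,0.002],[0,0,0],-1],[[-0.002,0.006,0.003],[0,0,0],-1],[[-0.003,0.008,0.003],[0,0,0],-1],[[-0.003,0.01,0.003],[0,0,0],-1],[[-0.003,0.0115,0.003],[0,0,0],-1],[[-0.003,0.0125,0.003],[0,0,0],-1],[[-0.003,0.013,0.003],[0,0,0],-1],[[-0.003,0.013,0.003],[0,0,0],-1],[[-0.003,0.013,0.003],[0,0,0],-1]]'

```text
clock: 10.85
position: [0.4462, 0.1963, 0.0733]
ee_rot: [-3.117, -0.394, 0.0]
force: [-1.6, 1.1, 0.1]
width: 0.006
```

```bash
python3 - <<'E'
from cell import arm
s=arm.observe();print(s["clock"],s["position"],s["dq"].round(3),s["force"])
E
```

```text
10.85 [0.44618372 0.1963277  0.07328291] [-0.    -0.001 -0.001  0.002  0.    -0.001 -0.001] [-1.55670866  1.0935045   0.11546291]
```

play_rows --rows '[[[0,-0.02,0],[0,0,0],-1],[[0,-0.06,-0.02],[0,0,0],-1],[[0,-0.1,-0.1],[0,0,0],-1],[[0,-0.1,-0.2],[0,0,0],-1],[[0,-0.1,-0.28],[0,0,0],-1],[[0,-0.1,-0.28],[0,0,0],-1],[[-0.02,0,-0.28],[0,0,0],-1],[[-0.04,0.1,-0.28],[0,0,0],-1],[[-0.04,0.117,-0.28],[0,0,0],-1],[[-0.04,0.117,-0.28],[0,0,0],-1]]'

```text
clock: 11.85
position: [0.4419, 0.1326, 0.213]
ee_rot: [3.116, 0.387, -0.0]
force: [-0.5, 0.8, -0.1]
width: 0.002
```

play_rows --rows '[[[0,0,0],[0,0,0],-1],[[0,0,0],[0,0,0],-1],[[0,0,0],[0,0,0],-1]]'

```text
clock: 12.15
position: [0.4412, 0.1363, 0.2133]
ee_rot: [-3.116, -0.398, -0.0]
force: [-0.3, 0.6, -0.6]
width: 0.007
```

```bash
python3 look.py k wrist 240 140 330 200; python3 look.py kt top; python3 ptr.py kt; python3 prof.py kt;python3 -c "
from cell import arm
s=arm.observe();print(s['clock'],s['position'],s['ee_rot'],s['dq'].round(3))"
```

```text
yellow col 512.0 ang 0.381792 r 81.5
135 [58, 62, 67, 70, 71, 70, 67, 64, 61, 59, 57, 56, 56, 57, 60, 63, 65, 65, 63, 58, 55, 52, 48, 46, 45]
145 [56, 60, 65, 71, 74, 74, 70, 65, 61, 57, 54, 55, 56, 56, 57, 57, 58, 58, 58, 58, 55, 51, 48, 45, 43]
155 [56, 56, 59, 63, 67, 70, 71, 71, 69, 66, 65, 63, 61, 59, 57, 55, 53, 52, 53, 54, 54, 53, 50, 47, 45]
160 [57, 55, 55, 58, 62, 66, 69, 71, 71, 69, 67, 65, 62, 60, 57, 54, 52, 49, 48, 48, 49, 49, 48, 47, 46]
[470, 473, 476, 479, 482, 485, 488, 491, 494, 497, 500, 503, 506, 509, 512, 515, 518, 521, 524, 527, 530, 533, 536, 539, 542]
12.25 [0.44129757 0.13570959 0.21329588] [-3.11607422e+00 -3.96896857e-01  6.80710557e-05] [ 0.006 -0.001  0.005  0.003  0.     0.002  0.004]
```

View pics/kc.png

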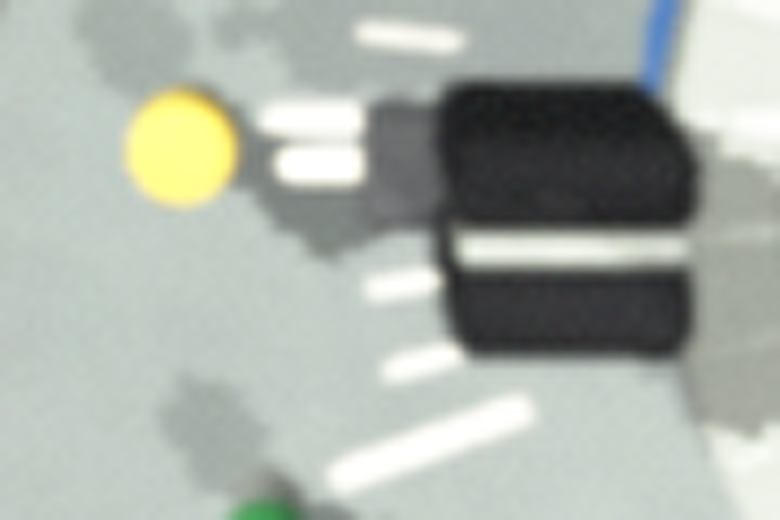

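View pics/ktp.png

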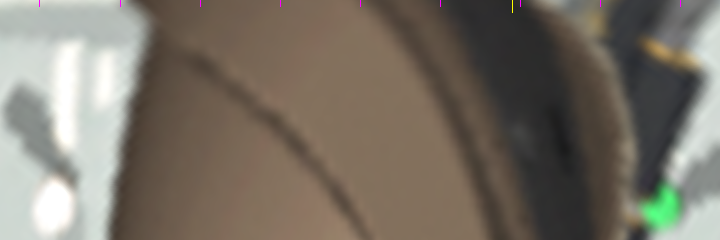

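```bash
cat > q.py <<'E'
from h import *
from scipy.optimize import least_squares
im=cv2.imread("pics/k.png");c=np.load("pics/kcal.npz")
hsv=cv2.cvtColor(im,cv2.COLOR_BGR2HSV);H,S,V=[hsv[...,i].astype(int) for i in range(3)]
def cen(m,u,v):
    w=14
    k,l,st,ce=cv2.connectedComponentsWithStats(m[v-w:v+w+1,u-w:u+w+1].astype(np.uint8));i=1+np.argmax(st[1:,4]);return ce[i]+[u-w,v-w]
y=cen((H>15)&(H<40)&(S>60)&(V>150),260,157);b=cen((H>95)&(H<125)&(S>100),300,58);g=cen((H>40)&(H<85)&(S>80),270,203)
print(y,b,g)
an=np.array([-.38,.38,.76])
pg=np.array([ray_z(c,*p,.042)[:2] for p in [b,y,g]])
def f(p): a=an+p[2]; return (pg-np.c_[p[0]-.132*np.cos(a),p[1]-.132*np.sin(a)]).ravel()
r=least_squares(f,[.54,.2,0]);print(r.x,(r.fun*1e3).round(2))
def ang(u,v,z): e=ray_z(c,u,v,z)[:2]-r.x[:2];return np.hypot(*e).round(4),(np.angle(np.exp(1j*(np.arctan2(-e[1],-e[0])-r.x[2])))).round(4)
k=780/90
Z=lambda x,y:(240+x/k-.44,140+y/k-.44)
print("peg",ang(*y,.042))
for p in [(320,166),(280,165),(350,166)]: print("ptr",ang(*Z(*p),.044),ang(*Z(*p),.047))
for p in [(460,249),(575,249),(685,249)]: print("lev",ang(*Z(*p),.098))
E
python3 q.py
```

```text
[260.73611111 156.47916667] [299.91333333  56.35333333] [270.05357143 203.86607143]
[ 0.5434839   0.19821954 -0.13539747] [-0.04 -0.93  0.19  0.22 -0.15  0.71]
peg (np.float64(0.1318), np.float64(0.3788))
ptr (np.float64(0.1163), np.float64(0.3937)) (np.float64(0.1163), np.float64(0.3897))
ptr (np.float64(0.1208), np.float64(0.3925)) (np.float64(0.1208), np.float64(0.3888))
ptr (np.float64(0.1129), np.float64(0.3938)) (np.float64(0.1129), np.float64(0.3898))
lev (np.float64(0.1029), np.float64(0.3906))
lev (np.float64(0.092), np.float64(0.3909))
lev (np.float64(0.0816), np.float64(0.3912))
```

Pointer now about 0.385–0.391 against 0.38 for the peg, under 1° off, and it stayed after release. Next is the clamp.

```bash
cat >> h.py <<'E'
PV=np.array([.5186,.0969])
def cp(phi,r,t=0):
    a=phi+YAW+np.radians(30);return PV-r*np.array([np.cos(a),np.sin(a)])+t*np.array([np.sin(a),-np.cos(a)])
def cyaw(phi): return np.degrees(phi+YAW)+30
E
python3 - <<'E'
from h import *
from cell import arm
s=arm.observe();print(s["clock"],s["position"],s["joints"].round(2))
print(cp(.093,.055),cp(1.3,.055))
p=cp(.093,.058,-.04)
rows(s,[(*p,.2,cyaw(.093)),(*p,.1,cyaw(.093)),(*p,.0655,cyaw(.093))])
im=cv2.imread("pics/k.png");cv2.imwrite("pics/k2.png",im)
E
```

```text
12.25 [0.44129757 0.13570959 0.21329588] [ 0.2   0.28 -0.74  1.94  0.22  1.01 -0.39]
[0.47003547 0.0710836 ] [0.52544633 0.04232777]
[ 0.449  0.105  0.2   27.995] -> [-0.0012, 0.0631, 0.0266] [-0.0, -0.0, -0.225]
[ 0.449  0.105  0.1   27.995] -> [-0.0012, 0.0632, 0.2266] [-0.0, -0.0, -0.225]
[ 0.449  0.105  0.066 27.995] -> [-0.0012, 0.0632, 0.2956] [-0.0, -0.0, -0.225]
```

View pics/k2.png

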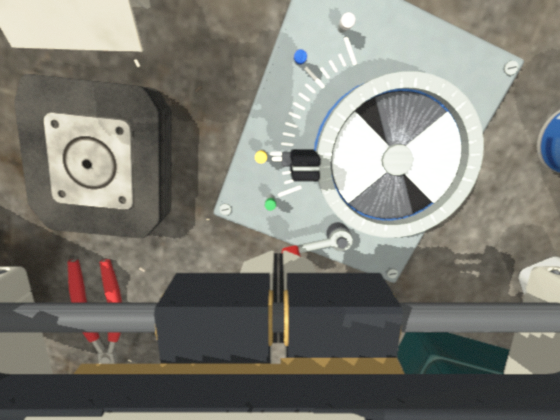

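play_rows --rows '[[[0,0.063,0.02],[0,0,-0.14],-1],[[0,0.063,0.03],[0,0,-0.225],-1],[[0,0.063,0.1],[0,0,-0.225],-1],[[0,0.063,0.18],[0,0,-0.225],-1],[[0,0.063,0.25],[0,0,-0.225],-1],[[0,0.063,0.28],[0,0,-0.225],-1],[[0,0.063,0.295],[0,0,-0.225],-1],[[0,0.063,0.295],[0,0,-0.225],-1],[[0,0.063,0.295],[0,0,-0.225],-1]]'

```text
clock: 13.15
position: [0.4499, 0.1046, 0.0666]
ee_rot: [-3.049, -0.758, -0.002]
force: [-0.4, 0.1, 0.7]
width: 0.007
```

```bash
python3 look.py l scene 110 130 310 270; python3 - <<'E'
from h import *
from cell import arm
s=arm.observe();print(s["clock"],s["position"],s["dq"].round(3),s["force"],s["joints"].round(2))
rows(s,[(*cp(ph,.057,g),.0655,cyaw(ph)) for ph,g in [(.093,-.03),(.093,-.0195),(.2,-.0195),(.3,-.0195),(.4,-.0195),(.5,-.0195),(.6,-.0195),(.7,-.0195),(.8,-.0195)]])
E
```

```text
13.2 [0.45005608 0.10454593 0.06678271] [ 0.007 -0.006  0.001  0.001  0.003 -0.003 -0.001] [-0.58322137  0.58265225  1.42376974] [ 0.16  0.49 -0.65  2.1   0.47  0.69 -0.32]
[ 0.454  0.097  0.066 27.995] -> [-0.0001, 0.0178, 0.0026] [0.0, -0.002, -0.001]
[ 0.459  0.087  0.066 27.995] -> [-0.0001, 0.0388, 0.0026] [0.0, -0.002, -0.001]
[ 0.46   0.081  0.066 34.125] -> [-0.0036, 0.0513, 0.0026] [0.001, -0.002, -0.103]
[ 0.462  0.075  0.066 39.855] -> [-0.0056, 0.0631, 0.0026] [0.001, -0.002, -0.199]
[ 0.465  0.07   0.066 45.584] -> [-0.0065, 0.0751, 0.0026] [0.001, -0.001, -0.294]
[ 0.468  0.065  0.066 51.314] -> [-0.0061, 0.0872, 0.0026] [0.001, -0.001, -0.39]
[ 0.471  0.06   0.066 57.044] -> [-0.0046, 0.0991, 0.0026] [0.001, -0.001, -0.485]
[4.7500e-01 5.5000e-02 6.6000e-02 6.2773e+01] -> [-0.0019, 0.1108, 0.0026] [0.001, -0.001, -0.581]
[4.8000e-01 5.1000e-02 6.6000e-02 6.8503e+01] -> [0.002, 0.1222, 0.0026] [0.001, -0.001, -0.676]
```

View pics/lc.png

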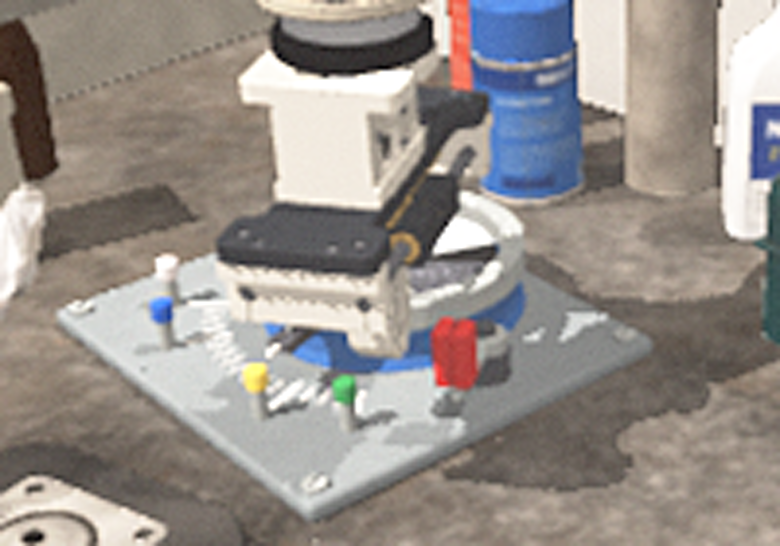

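The hand is left of the red handle, which is at (455,355) in the crop. Forces are near zero. I'll push it round.

play_rows --rows '[[[0,0.018,0.002],[0,0,0],-1],[[0,0.03,0.002],[0,0,0],-1],[[0,0.039,0.002],[0,0,0],-1],[[-0.0036,0.051,0.002],[0,0,-0.103],-1],[[-0.0056,0.063,0.002],[0,0,-0.2],-1],[[-0.0065,0.075,0.002],[0,0,-0.295],-1],[[-0.006,0.087,0.002],[0,0,-0.39],-1],[[-0.0046,0.099,0.002],[0,0,-0.485],-1],[[-0.002,0.111,0.002],[0,0,-0.58],-1],[[0.002,0.122,0.002],[0,0,-0.675],-1]]'

```text
clock: 14.2
position: [0.4789, 0.0502, 0.065]
ee_rot: [-2.595, -1.771, -0.0]
force: [-0.4, 1.2, 1.3]
width: 0.009
```

```bash
python3 look.py m scene 110 130 310 270; python3 look.py mt top 155 190 290 310; python3 - <<'E'
from h import *
from cell import arm
s=arm.observe();print(s["clock"],s["position"],s["dq"].round(3),s["force"],s["joints"].round(2))
rows(s,[(*cp(ph,.057,g),.0655,cyaw(ph)) for ph,g in [(.8,-.0195),(.9,-.0195),(1.0,-.0195),(1.1,-.0195),(1.15,-.0195),(1.2,-.0195),(1.25,-.0195),(1.3,-.0195)]])
E
```

```text
14.3 [0.47935141 0.04968884 0.06479771] [-0.023 -0.014  0.014  0.014 -0.021 -0.016 -0.113] [-0.74834483 -0.25550079  0.01112271] [ 0.39  0.58 -0.82  2.05  0.61  0.77  0.39]
[4.8000e-01 5.1000e-02 6.6000e-02 6.8503e+01] -> [0.0026, -0.0006, -0.0014] [0.0, -0.0, -0.002]
[4.8400e-01 4.7000e-02 6.6000e-02 7.4232e+01] -> [-0.0007, 0.011, -0.0014] [0.0, -0.0, -0.097]
[4.8900e-01 4.4000e-02 6.6000e-02 7.9962e+01] -> [-0.0028, 0.0229, -0.0014] [0.0, -0.0, -0.193]
[4.9500e-01 4.2000e-02 6.6000e-02 8.5691e+01] -> [-0.0037, 0.0349, -0.0014] [0.0, -0.0, -0.288]
[4.9800e-01 4.0000e-02 6.6000e-02 8.8556e+01] -> [-0.0038, 0.0409, -0.0014] [0.0, -0.0, -0.336]
[5.0100e-01 3.9000e-02 6.6000e-02 9.1421e+01] -> [-0.0035, 0.0469, -0.0014] [0.0, -0.0, -0.384]
[5.0300e-01 3.9000e-02 6.6000e-02 9.4286e+01] -> [-0.0029, 0.0529, -0.0014] [0.0, -0.0, -0.431]
[5.0600e-01 3.8000e-02 6.6000e-02 9.7151e+01] -> [-0.002, 0.0589, -0.0014] [0.0, -0.0, -0.479]
```

View pics/mc.png

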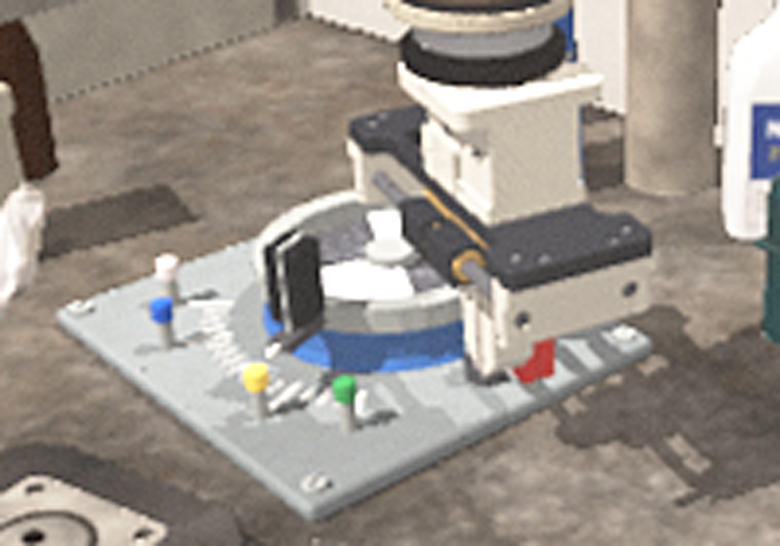

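View pics/mtc.png

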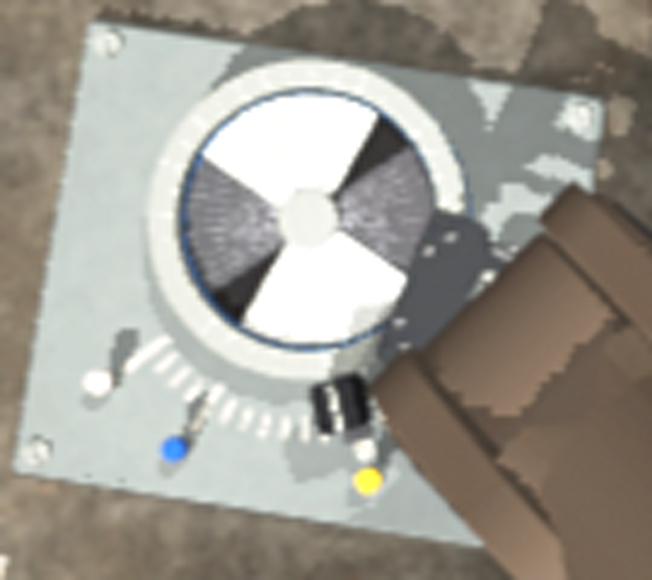

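play_rows --rows '[[[-0.001,0.011,0],[0,0,-0.097],-1],[[-0.0028,0.023,0],[0,0,-0.193],-1],[[-0.0037,0.035,0],[0,0,-0.288],-1],[[-0.0038,0.041,0],[0,0,-0.336],-1],[[-0.0035,0.047,0],[0,0,-0.384],-1],[[-0.0035,0.047,0],[0,0,-0.384],-1]]'

```text
clock: 14.9
position: [0.4999, 0.0398, 0.0647]
ee_rot: [-2.196, -2.246, 0.001]
force: [0.4, 0.5, -1.1]
width: 0.006
```

play_rows --rows '[[[0,0.003,0],[0,0,-0.02],-1],[[0,0.006,0],[0,0,-0.047],-1],[[0,0.006,0],[0,0,-0.047],-1]]'

```text
clock: 15.2
position: [0.503, 0.0405, 0.0648]
ee_rot: [2.136, 2.303, -0.0]
force: [-0.9, 0.5, 0.1]
width: 0.005
```

```bash
python3 look.py n scene 110 130 310 270;  python3 - <<'E'
from h import *
from cell import arm
s=arm.observe();print(s["clock"],s["position"],s["dq"].round(3),s["force"],s["joints"].round(2))
rows(s,[(*cp(ph,.057,g),.0655,cyaw(ph)) for ph,g in [(1.2,-.0195),(1.25,-.0195),(1.3,-.0195),(1.35,-.0195)]])
E
```

```text
15.25 [0.50306658 0.04058868 0.06486079] [-0.002 -0.003 -0.002  0.001 -0.001 -0.005 -0.01 ] [-0.76589034 -0.38312757  0.26461394] [ 0.47  0.65 -0.92  1.99  0.69  0.85  0.8 ]
[5.0100e-01 3.9000e-02 6.6000e-02 9.1421e+01] -> [-0.0019, -0.0053, -0.0013] [0.0, -0.0, 0.047]
[5.0300e-01 3.9000e-02 6.6000e-02 9.4286e+01] -> [-0.004, 0.0004, -0.0013] [0.0, -0.0, -0.001]
[5.0600e-01 3.8000e-02 6.6000e-02 9.7151e+01] -> [-0.0058, 0.0061, -0.0013] [0.0, -0.0, -0.048]
[5.09000e-01 3.70000e-02 6.60000e-02 1.00015e+02] -> [-0.0073, 0.012, -0.0013] [0.0, -0.0, -0.096]
```

View pics/nc.png

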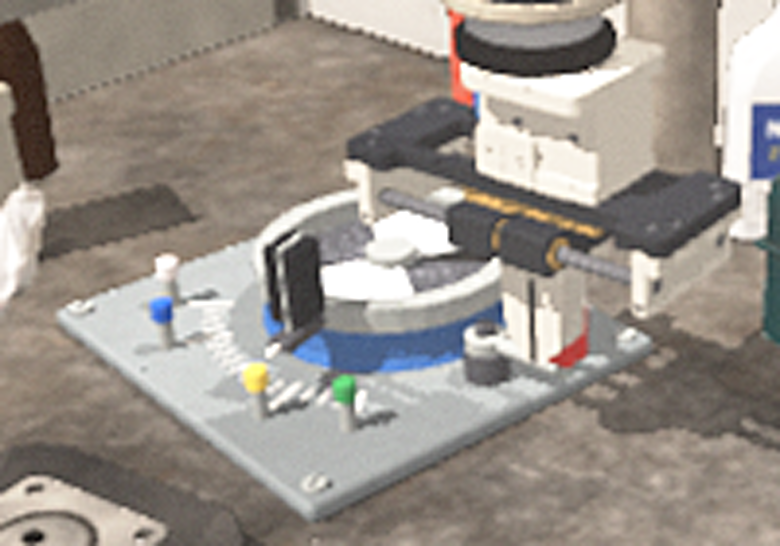

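play_rows --rows '[[[-0.001,0.004,0],[0,0,-0.02],-1],[[-0.002,0.007,0],[0,0,-0.04],-1],[[-0.002,0.007,0],[0,0,-0.04],-1]]'

```text
clock: 15.55
position: [0.5065, 0.0399, 0.0648]
ee_rot: [-2.087, -2.348, -0.0]
force: [-1.5, -0.8, -0.0]
width: 0.005
```

play_rows --rows '[[[0,0.003,0],[0,0,-0.01],-1],[[0,0.005,0],[0,0,-0.02],-1],[[0,0.005,0],[0,0,-0.02],-1]]'

```text
clock: 15.85
position: [0.5069, 0.0396, 0.0645]
ee_rot: [-2.062, -2.368, 0.006]
force: [-9.6, -1.8, 7.1]
width: 0.005
```

play_rows --rows '[[[0,0.003,0],[0,0,0],-1],[[0,0.005,0],[0,0,0],-1],[[0,0.005,0],[0,0,0],-1]]'

```text
clock: 16.15
position: [0.5071, 0.0396, 0.0642]
ee_rot: [-2.06, -2.367, 0.012]
force: [-17.7, -3.3, 14.0]
width: 0.006
```

The force rose to 18 N with no motion, at the spot where the stop should be. I'll back off straight, rise clear and check.

play_rows --rows '[[[0,-0.015,0],[0,0,0],-1],[[0,-0.04,0],[0,0,0],-1],[[0,-0.05,-0.02],[0,0,0],-1],[[0,-0.06,-0.12],[0,0,0],-1],[[0,-0.06,-0.22],[0,0,0],-1],[[0,-0.06,-0.32],[0,0,0],-1],[[0,-0.06,-0.36],[0,0,0.1],-1],[[0,-0.06,-0.36],[0,0,0.1],-1]]'

```text
clock: 16.95
position: [0.4835, 0.0372, 0.2488]
ee_rot: [2.185, 2.251, 0.007]
force: [0.1, -0.0, -1.3]
width: 0.005
```

```bash
python3 - <<'E'
from h import *
from cell import arm
s=arm.observe();print(s["clock"],s["position"],s["force"],s["joints"].round(2))
rows(s,[(.42,-.1,.26,60),(.40,-.25,.26,30)])
E
```

```text
16.95 [0.48345884 0.03721048 0.2488042 ] [ 0.10848567 -0.03574839 -1.27795625] [ 0.68  0.4  -1.14  1.83  0.4   1.16  1.01]
[ 0.42 -0.1   0.26 60.  ] -> [-0.2705, -0.1348, -0.0232] [0.006, -0.002, 0.528]
[ 0.4  -0.25  0.26 30.  ] -> [-0.5692, -0.1837, -0.0235] [0.006, -0.003, 1.028]
```

play_rows --rows '[[[-0.1,-0.05,-0.02],[0,0,0.1],-1],[[-0.2,-0.1,-0.02],[0,0,0.3],-1],[[-0.27,-0.13,-0.02],[0,0,0.5],-1],[[-0.4,-0.16,-0.02],[0,0,0.7],-1],[[-0.55,-0.18,-0.02],[0,0,0.9],-1],[[-0.55,-0.18,-0.02],[0,0,0.9],-1],[[-0.55,-0.18,-0.02],[0,0,0.9],-1],[[-0.55,-0.18,-0.02],[0,0,0.9],-1],[[-0.55,-0.18,-0.02],[0,0,0.9],-1],[[-0.55,-0.18,-0.02],[0,0,0.9],-1]]'

```text
clock: 17.95
position: [0.401, -0.2403, 0.2547]
ee_rot: [-2.969, -1.027, 0.0]
force: [-0.4, 0.3, 0.6]
width: 0.006
```

```bash
python3 look.py z top 155 190 290 310; python3 look.py zs scene 110 130 310 270; python3 ptr.py z; python3 prof.py z; python3 - <<'E'
from h import *
from cell import arm
s=arm.observe();print(s["clock"],s["position"],s["force"],s["dq"].round(2))
im=cv2.imread("pics/z.png");c=np.load("pics/zcal.npz");d=np.load("pics/z.npy");P=pts(c,d)
hsv=cv2.cvtColor(im,cv2.COLOR_BGR2HSV);H,S,V=[hsv[...,i].astype(int) for i in range(3)]
m=((H<8)|(H>172))&(S>130)&(V>80);m[:190]=0;m[310:]=0;m[:,:240]=0;m[:,300:]=0
v,u=np.nonzero(m);q=ray_z(c,u.mean(),v.mean(),.076);e=q[:2]-PV
print(q,np.hypot(*e),"clamp ang",np.arctan2(-e[1],-e[0])-YAW-np.radians(30))
E
```

```text
yellow col 510.6459854014599 ang 0.3784022244525548 r 130.58357664233577
135 [175, 174, 174, 173, 173, 171, 168, 171, 183, 196, 213, 226, 235, 246, 254, 255, 255, 255, 255, 252, 230, 204, 179, 166, 160]
145 [174, 173, 173, 172, 172, 170, 170, 176, 184, 198, 218, 234, 247, 255, 255, 255, 255, 255, 253, 246, 231, 203, 172, 147, 129]
155 [176, 178, 179, 180, 178, 174, 173, 176, 180, 195, 217, 239, 255, 255, 255, 255, 254, 249, 245, 241, 221, 189, 158, 132, 126]
160 [179, 182, 185, 186, 185, 181, 180, 183, 188, 199, 214, 231, 246, 251, 250, 250, 247, 239, 235, 226, 202, 173, 144, 128, 126]
[470, 473, 476, 479, 482, 485, 488, 491, 494, 497, 500, 503, 506, 509, 512, 515, 518, 521, 524, 527, 530, 533, 536, 539, 542]
18.05 [ 0.40099046 -0.24059709  0.25484595] [0.29751908 0.52944694 0.57854638] [-0.   -0.    0.01 -0.   -0.    0.   -0.01]
[0.52543579 0.04348386 0.076     ] 0.053851756247784335 clamp ang 1.3024782087651885
```

View pics/zc.png

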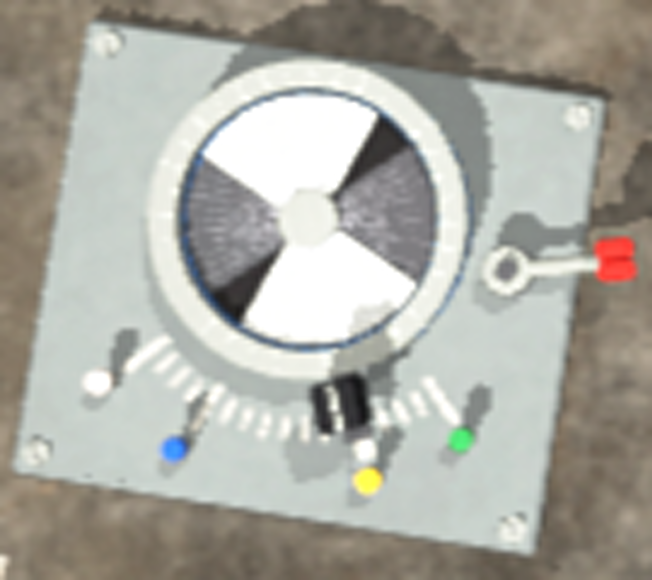

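View pics/zs.png

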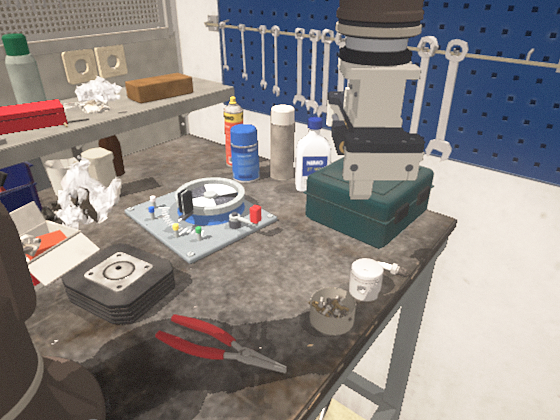

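View pics/tmp.png

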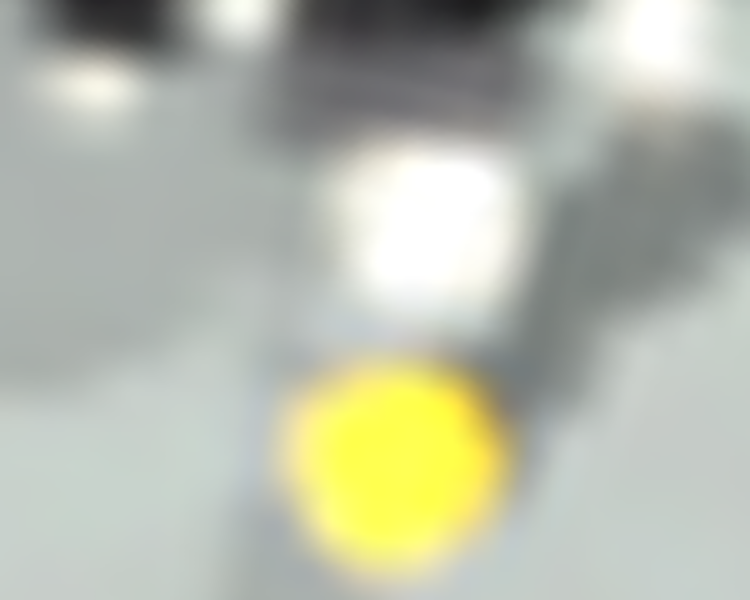

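The pointer lines up with the yellow peg (pointer about column 511, peg 510.6). The clamp reads 1.302 rad, which is its stop. The scene view shows the things standing around still in place and the arm clear.

```bash
python3 -c "
from cell import arm
print(arm.sign_off())"
```

```text
the job is handed in; nothing more can be done
None
```

The shutter is set: the white pointer points at the yellow peg, and the red clamp lever is at its stop. I handed the job in at about 18 s with the arm clear of everything.

- **Lever:** I pushed it from the left with the shut fingertips, then nudged it twice because it had stopped slightly short. The last top view puts the pointer within about 0.01 rad of the peg. The wrist close-up, taken before the clamp push, read about 0.39 rad against 0.38. The two views therefore disagree by about 0.01 rad, and the pointer did not visibly move after I let go.
- **Clamp:** I then pushed it round by the red handle until it stopped moving and the measured force components reached about 18 N. After I backed off it measured 1.302 rad, against 1.3 for the stop.
- **Things standing around:** In the last scene view they looked to be where they were. I compared them by eye only and did not measure their positions.

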